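Load a transformer into the guarded test station

ROBOT

A 7-joint arm with a two-finger parallel gripper is mounted at the origin on a cart in front of the work surface, level with it; the furniture and walls round the work are solid. World frame = base frame: x ahead of the robot, y to its left, z up, the work surface at z = 0. Lengths are in m, angles in rad, forces in N, time in s.
With the tool pointing down it reaches from about 0.4 to 0.875 m from the base axis. Payload 19.3 kg.
Tool frame: the origin (TCP) lies on the centre line of the jaws, within the pads' length; the fingertips stand 11 mm ahead of it and the grasp point (between the pads) lies 8 mm behind it; y points along the fingers, x is the direction in which the jaws open and shut, and the axes are right-handed (so a half turn about y gives the same grasp; the last joint's range is limited). The gripper opens to 85 mm and grips with 20 to 120 N. Pads are 22 mm wide; open, the fingers measure 114 mm over their backs; the gripper's body (76 mm by 85 mm) begins 54 mm behind the grasp point. The pads swing forward as they close: fully open they stand 13 mm farther back than shut.
Start: joints at [1.106, 0.521, -0.036, 1.599, 0.021, 1.021, -0.113], TCP at [0.24, -0.577, 0.209] pointing down, gripper open.
Joint ranges: [-2.91, 2.91], [-0.3, 2.13], [-1.5, 1.42], [0.17, 2.43], [-1.26, 4.41], [0.16, 1.93], [-2.52, 2.52]. Speed limits (rad/s): [1.89, 1.89, 2.39, 2.39, 3.01, 3.01, 3.01].

INTERFACE

Orientations are given as [roll, pitch, yaw] about the fixed x, y, z axes, in that order (R = Rz(yaw) Ry(pitch) Rx(roll)).
In Python, from workcell import monitor, cams, bot gives the robot as it stands.
- The arm moves only by the tool send_rows, never from a script. Its argument "series" is text: rows parted by semicolons, each of 7 numbers parted by spaces: the turn, a rotation vector about the tool's x, y, z in rad, then the shift along the tool's x, y, z in mm, then the opening, from 0 (shut) to 1 (fully open). In form: ax ay az tx ty tz claw; .... A call has 1 to 20 rows; each row is the pose to reach, as a shift and turn from the pose commanded when the call began, along the tool's axes at that moment; what a row does not reach only later rows make up. A row lasts 1/12 s, in which the tool goes at most 41.7 mm and 7.16 degrees, less where a joint would pass 70% of its speed; a pose out of reach is approached as far as the arm can. A call with a gripper value outside its range is refused whole. The fingers move at their own pace and stop on an object; "force" is the grip in N (left out, the last holds). Time passes only in rows, so rows that repeat a pose let the fingers close. It gives the time, the measured TCP pose, the force and the opening at its end, in the units of the state.
- monitor.observe(): the state, without advancing time (a new reading comes with each control period).
- cams.grab_frame(name): name is "scene" or "side" or "wrist"; returns the picture (384x512x3 uint8, red, green, blue); there is no depth.
- cams.get_calibration(name): a dict with "mtx" (3x3 intrinsics, pixels), "k1" (the pictures are not rectified: a ray, as slopes to the right and down, at radius r is drawn at 1 + k1 r^2 times it, then the intrinsics apply), "origin" and "attitude" of the camera in the world. Camera axes: x right, y down, z forward; pixel columns grow to the right and rows downward; lengths in m; the calibration is good to about 2 mm. A picture is of the moment at which its call begins: read the wrist's pose just before it. get_calibration takes no time and is no camera call; for the wrist camera it gives the pose at the moment of the call.
- bot.job_done(): hands the job in, once; it reports no verdict.
The state is a dict: "clock": time; "qpos": joint angles; "qd": joint speeds; "joint_efforts": joint torques, N m; "position": TCP position; "tool_rot": TCP orientation; "force": force on the tool from outside, world axes, zero at the start; "moment": the same for the moment, N m; "grip_width": finger opening in m.
Only numpy, scipy, OpenCV 4.12 (cv2) and the standard library are available. Lean on these libraries where they do the work, as an engineer would, in place of code of your own. Each camera call takes 0.05 s, during which the arm holds its last target.

TASK

Load the guarded test station: slide its lock bar out by the knob so that the guard is freed, slide the guard fully open, and lay the middle-sized one of the three yellow-taped transformers standing on the green worktop (not those on the white board) flat in the black nest, lengthwise along it, and let go of it. Then slide the guard fully shut over it and push the lock bar fully home again. Leave the other two transformers and everything else on the bench where they are.

Things in the scene. Friction and masses are not known exactly. Their poses are not given: they have to be found in the camera images.
- test_station: Grey base plate 112 x 258 x 12 mm, fixed; a tongue 70 mm wide reaches to x = -160 mm. Origin: centre of its underside. y: the way the guard opens; x: away from the robot; z up. On it: guide rails along x = -44 and +44 mm (top z = 20 mm), an end plate 78 mm wide at y = -123 mm (top z = 62 mm), nest, guard and lock bar.
- nest (a point): Centre of the nest's floor, 16 mm above the bench, axes as the station's. The nest is a black pad 48 x 84 mm with a rim 5 mm high enclosing 32 mm (station x) by 69 mm (station y). With the guard open nothing stands above 22 mm within 50 mm of it.
- guard_handle (a point): Middle of the guard's dark pull handle: a bar 50 (station x) x 14 (y) x 14 mm high, its centre 89 mm above the bench, on two legs 19 mm above the guard's top (63 mm). Fingers can close along station y. The guard is a hood 77 mm (x) by 112 mm (y), aluminium top, clear sides, open at its -y end, 46 mm clear inside.
- guard (a joint): Slide of the guard (with its handle) along station +y, m: 0 shut over the nest, 0.110 fully open. Stays where left; moves with about 2 N. A lug low on its robot side stands 3 mm from the lock bar: with the bar in, a shut guard moves only 3 mm, and an open one cannot be shut.
- lock_knob (a point): Centre of the lock bar's upright round dark knob, 16 mm in diameter, 26 mm high, 59 mm above the bench (top at 72 mm), on a 10 mm stem 12 mm high; the bar's top is at 34 mm. With the bar home the knob's centre is 30 mm in front of the aluminium guide block (top at 43 mm).
- lock_bar (a joint): Slide of the lock bar (12 x 12 mm steel, 84 mm long, with its knob) along station -x, towards the robot, m: 0 fully home (guard locked), 0.032 fully out; the guard is free from about 0.020. Stays where left; moves with about 1.5 N. If the guard is not quite shut, the bar stops against its lug.
- transformer_medium: The part to load: taped transformer, 65 mm long with its leads (y axis), 29 mm wide, 29 mm high; its solid core is 52 x 24 mm (x faces 24 mm apart, the ones to grip) and 28 mm high. Origin: centre of its underside. Stands upright on the bench. About 0.12 kg.
- transformer_small: Look-alike, too short: 43 mm long (y), 31 mm wide, 29 mm high. Origin: centre of its underside. Leave it.
- transformer_large: Look-alike, too big: 81 mm long (y), 35 mm wide, 38 mm high. Origin: centre of its underside. Leave it.
- flux_jar: Dark round jar, 36 mm wide, 52 mm high, standing close beside the station's tongue on its -y side (50 mm or more from the knob's axis to the jar's wall); origin under its centre. Leave it.
- glue_bottle: White round bottle, 32 mm wide, 87 mm high, standing in front of the station on the tongue's +y side; origin under its centre. Leave it.
- wound_bobbin: Small wound bobbin 22 x 27 x 32 mm; origin under its centre. Leave it.
- e_core: Black ferrite E core 21 x 42 x 15 mm; origin under its centre. Leave it.
- toroid: Small toroid coil 30 x 34 x 9 mm lying flat; origin under its centre. Leave it.
- small_screwdriver: Screwdriver 14 x 135 x 14 mm lying along its y axis; origin under its centre. Leave it.
- bare_bobbin: Small pale empty bobbin 22 x 27 x 32 mm; origin under its centre. Leave it.
Not all that is in view belongs to the job. What is shaped like the transformer_medium but orange is not meant.

How it is judged:
By the outcome, as a careful person would: the job done as asked, in the order asked, and still so for the second after the job is handed in, with the robot touching nothing.
It also fails if it takes over 72 s, if anything falls off the work surface, if the arm or the gripper's body presses on something with over 40 N, if the wrist force passes 120 N, or if a joint passes its speed limit or range.

## Working session

There is one attempt and no reset: what is moved stays moved. The work goes in short steps, Python scripts to look and compute and a tool call to move; the robot and the scene stay as the last step left them, time stands still between calls to the robot, and variables do not carry over. Pictures are saved under pics/ and viewed, and the job is handed in when it is done.

Besides the shell and the picture viewer there is one more tool, called after ">>>" in YAML: its name, and indented under it one key for each argument. send_rows: Moves the arm, as the interface text tells. Its arguments: {"type":"object","properties":{"series":{"type":"string"},"force":{"type":"number"}},"required":["series"]}

```bash
ls; mkdir -p pics; python3 - <<'E'
from workcell import monitor, cams, bot
import cv2
print(monitor.observe())
for n in ["scene","side","wrist"]:
    print(n,cams.get_calibration(n))
    im=cams.grab_frame(n)
    cv2.imwrite(f"pics/{n}0.png",im[:,:,::-1])
E
```

```text
pics
{'clock': 0.0, 'qpos': array([ 1.10577737,  0.52199693, -0.03634282,  1.59997191,  0.02117175,
        1.02107581, -0.1127859 ]), 'qd': array([ 0.00064052, -0.00036078, -0.00030674,  0.00075206,  0.00013731,
       -0.00043412, -0.00031987]), 'joint_efforts': array([-7.36661023e-04, -9.27115417e+01,  1.97961934e+00, -3.69932735e+01,
        1.78213004e-02,  8.18520872e-03, -5.41916472e-05]), 'position': array([ 0.24025387, -0.57661267,  0.20834913]), 'tool_rot': array([-1.57083914e+00,  1.06769393e-03, -1.17597533e+00]), 'force': array([-0.30807064,  0.81842019, -0.00971669]), 'moment': array([ 0.02070551,  0.04710457, -0.00710364]), 'grip_width': 0.08547517958555383}
scene {'mtx': array([[463.42734188,   0.        , 255.97591947],
       [  0.        , 463.42734188, 200.13768729],
       [  0.        ,   0.        ,   1.        ]]), 'k1': -0.13832630879193328, 'origin': array([-0.28288738,  0.66152496,  0.65829861]), 'attitude': array([-2.11337481, -0.0089176 , -2.14536122])}
side {'mtx': array([[395.69778816,   0.        , 253.51375382],
       [  0.        , 395.69778816, 190.70072571],
       [  0.        ,   0.        ,   1.        ]]), 'k1': -0.06587152117409148, 'origin': array([0.22854011, 0.76136044, 0.60791856]), 'attitude': array([-2.24508633, -0.01342162, -2.71897143])}
wrist {'mtx': array([[325.31564829,   0.        , 257.22734377],
       [  0.        , 325.31564829, 192.99828795],
       [  0.        ,   0.        ,   1.        ]]), 'k1': -0.042019927110713624, 'origin': array([ 0.30493686, -0.5501643 ,  0.37456813]), 'attitude': array([ 2.85942374e+00,  2.08069076e-03, -1.17540899e+00])}
```

View pics/scene0.png

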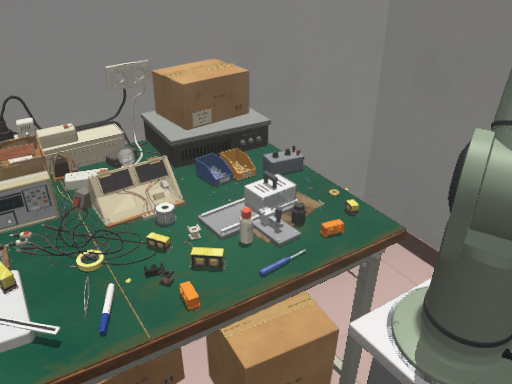

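View pics/side0.png

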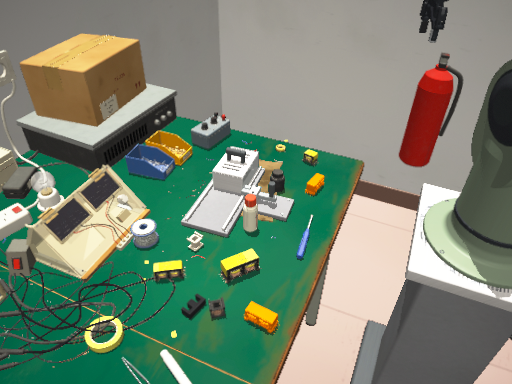

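View pics/wrist0.png

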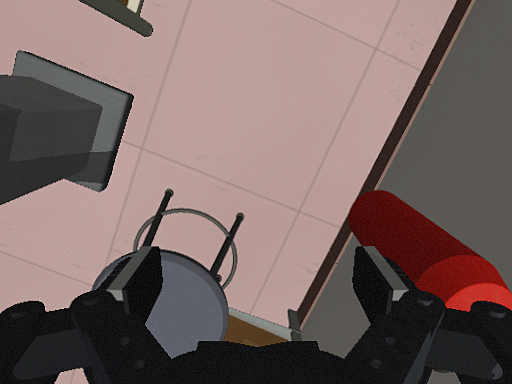

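```bash
cat > h.py <<'E'
import numpy as np, cv2
from scipy.spatial.transform import Rotation as Ro
from workcell import monitor, cams, bot
def ray(c,uv):
    p=cv2.undistortPoints(np.array(uv,float).reshape(-1,1,2),c['mtx'],np.array([c['k1'],0,0,0])).reshape(-1,2)
    R=Ro.from_euler('xyz',c['attitude']).as_matrix()
    return np.c_[p,np.ones(len(p))]@R.T
def onplane(c,uv,z):
    d=ray(c,uv); o=c['origin']; t=(z-o[2])/d[:,2]
    return o+d*t[:,None]
def tri(c1,uv1,c2,uv2):
    a=ray(c1,[uv1])[0];b=ray(c2,[uv2])[0]
    s=np.linalg.lstsq(np.c_[a,-b],c2['origin']-c1['origin'],rcond=None)[0]
    p=c1['origin']+a*s[0];q=c2['origin']+b*s[1]
    return (p+q)/2,np.linalg.norm(p-q)
def proj(c,P):
    R=Ro.from_euler('xyz',c['attitude']).as_matrix()
    X=(np.atleast_2d(P)-c['origin'])@R
    return cv2.projectPoints(X.reshape(-1,1,3),np.zeros(3),np.zeros(3),c['mtx'],np.array([c['k1'],0,0,0]))[0].reshape(-1,2)
def crop(im,x0,y0,x1,y1,s,name):
    cv2.imwrite(name,cv2.resize(im[y0:y1,x0:x1],None,fx=s,fy=s,interpolation=cv2.INTER_CUBIC)[:,:,::-1])
E
python3 - <<'E'
import cv2
from h import *
a=cv2.imread('pics/scene0.png')[:,:,::-1];b=cv2.imread('pics/side0.png')[:,:,::-1]
crop(a,180,160,340,280,5,'pics/sc1.png');crop(b,140,135,340,285,4,'pics/si1.png')
for n,im,lo in(('scene',a,0),('side',b,0)):
    h=cv2.cvtColor(im.copy(),cv2.COLOR_RGB2HSV)
    m=cv2.inRange(h,(25,140,120),(34,255,255))
    N,l,st,ce=cv2.connectedComponentsWithStats(m)
    c=cams.get_calibration(n)
    for i in range(1,N):
        if st[i,4]>25: print(n,ce[i],st[i],onplane(c,[ce[i]],.028)[0])
E
```

```text
side [311.89552239 153.41791045] [305 150  13   9  67] [ 0.44315187 -0.11592334  0.028     ]
side [232.76610169 261.62711864] [221 252  28  23 295] [0.46567754 0.3121841  0.028     ]
side [169.37864078 265.2184466 ] [158 260  24  11 206] [0.57078584 0.37138397 0.028     ]
side [106.37162162 346.70945946] [ 88 337  34  16 148] [0.56773226 0.55682011 0.028     ]
```

View pics/sc1.png

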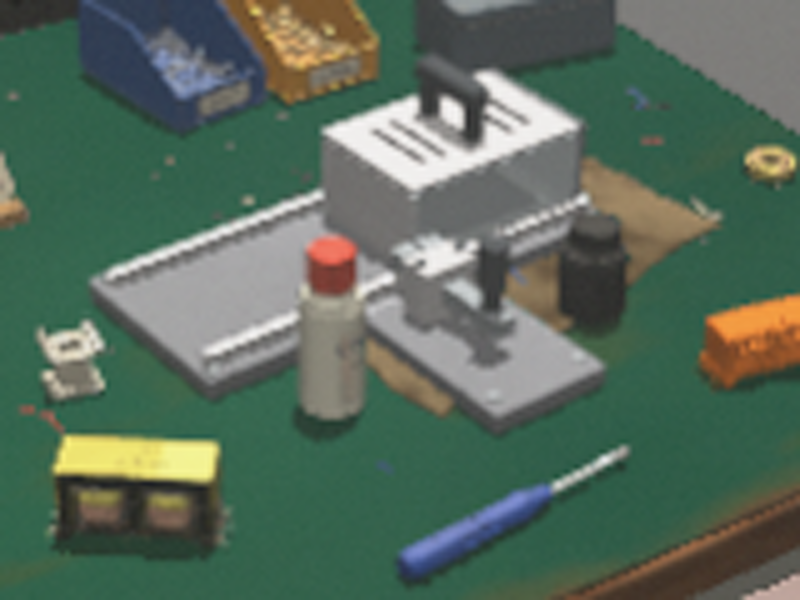

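View pics/si1.png

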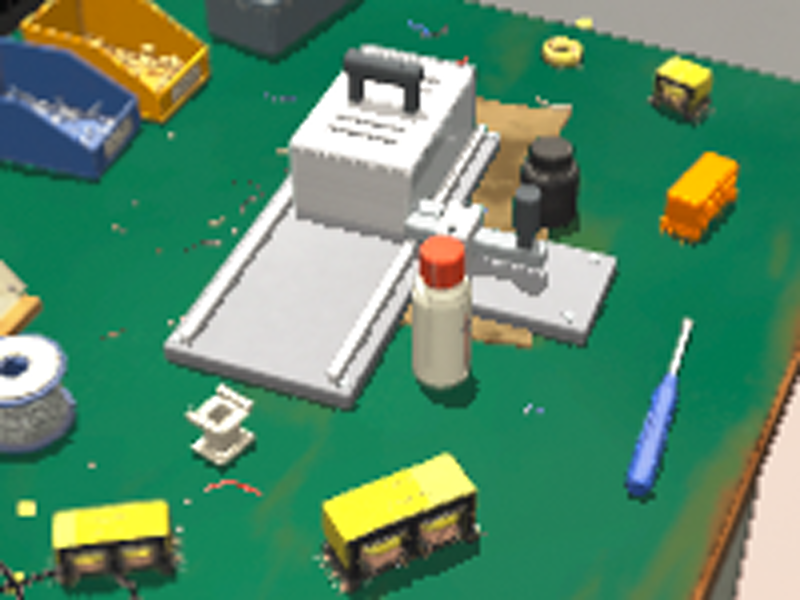

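```bash
python3 - <<'E'
from h import *
c=cams.get_calibration('side');f=lambda p,z:onplane(c,[(140+p[0]/4,135+p[1]/4)],z)[0]
s=cams.get_calibration('scene');g=lambda p,z:onplane(s,[(180+p[0]/5,160+p[1]/5)],z)[0]
print('T left',[f(p,.028) for p in((52,517),(168,502),(174,532),(54,547))])
print('T mid',[f(p,.038) for p in((322,498),(446,454),(474,487),(345,540))])
print('station side',[f(p,.012) for p in((165,347),(348,397),(616,258),(588,333))])
print('scene',[g(p,.012) for p in((92,280),(210,388),(498,420),(605,368))])
def T(p,q): 
    print(tri(s,(180+p[0]/5,160+p[1]/5),c,(140+q[0]/4,135+q[1]/4)))
T((492,242),(527,190)) #knob top
T((453,78),(384,60)) #handle
T((592,220),(553,145))#jar
T((331,250),(442,245))#bottle
E
```

```text
T left [array([0.60040698, 0.38273567, 0.028     ]), array([0.55538386, 0.35105463, 0.028     ]), array([0.54284071, 0.36576957, 0.028     ]), array([0.58883497, 0.39753531, 0.028     ])]
T mid [array([0.48502111, 0.32501683, 0.038     ]), array([0.44346467, 0.27439076, 0.038     ]), array([0.42246612, 0.28824992, 0.038     ]), array([0.46342208, 0.34319659, 0.038     ])]
station side [array([0.62584667, 0.24500825, 0.012     ]), array([0.51730841, 0.23679161, 0.012     ]), array([0.42721008, 0.06773636, 0.012     ]), array([0.41939393, 0.13585201, 0.012     ])]
scene [array([0.62605368, 0.24152835, 0.012     ]), array([0.51169746, 0.23665874, 0.012     ]), array([0.41762811, 0.13528029, 0.012     ]), array([0.42428293, 0.06700205, 0.012     ])]
(array([0.47248404, 0.10213917, 0.07073992]), np.float64(0.0011227759257831746))
(array([0.58910496, 0.04520081, 0.09098876]), np.float64(0.0017524291007015944))
(array([0.48294328, 0.03320973, 0.05435628]), np.float64(0.0002973895368536972))
(array([0.48790137, 0.18295917, 0.08542539]), np.float64(0.0016710735147400127))
```

>>> send_rows:
  series: "0 0 0 -175 -42 300 0.5;0 0 0 -175 -42 300 0.5;0 0 0 -175 -42 300 0.5;0 0 0 -175 -42 300 0.5;0 0 0 -175 -42 300 0.5;0 0 0 -175 -42 300 0.5;0 0 0 -175 -42 300 0.5;0 0 0 -175 -42 300 0.5;0 0.295 0 -560 -42 548 0.5;0 0.295 0 -560 -42 548 0.5;0 0.295 0 -560 -42 548 0.5;0 0.295 0 -560 -42 548 0.5;0 0.295 0 -560 -42 548 0.5;0 0.295 0 -560 -42 548 0.5;0 0.295 0 -560 -42 548 0.5;0 0.295 0 -560 -42 548 0.5;0 0.295 0 -560 -42 548 0.5;0 0.295 0 -560 -42 548 0.5;0 0.295 0 -560 -42 548 0.5;0 0.295 0 -560 -42 548 0.5"
  force: 40

```text
clock: 1.82
position: [0.5306, 0.1556, 0.2508]
tool_rot: [-1.571, 0.002, -1.468]
force: [0.7, -0.8, -0.3]
grip_width: 0.0426
```

```bash
cat > look.py <<'E'
import sys,json
from h import *
n=sys.argv[1]
o=monitor.observe();c=cams.get_calibration('wrist');im=cams.grab_frame('wrist')
print({k:np.round(o[k],4) for k in('clock','position','tool_rot','force','grip_width')})
cv2.imwrite(f'pics/{n}.png',im[:,:,::-1]);json.dump({k:np.array(v).tolist() for k,v in c.items()},open(f'{n}.json','w'))
cv2.imwrite(f'pics/{n}_b.png',cv2.resize(im,None,fx=1.5625,fy=1.5625,interpolation=cv2.INTER_CUBIC)[:,:,::-1])
E
python3 look.py w1
```

```text
{'clock': np.float64(1.8167), 'position': array([0.5306, 0.1556, 0.2508]), 'tool_rot': array([-1.5708e+00,  1.5000e-03, -1.4675e+00]), 'force': array([ 0.6636, -0.7938, -0.3171]), 'grip_width': np.float64(0.0426)}
```

View pics/w1_b.png

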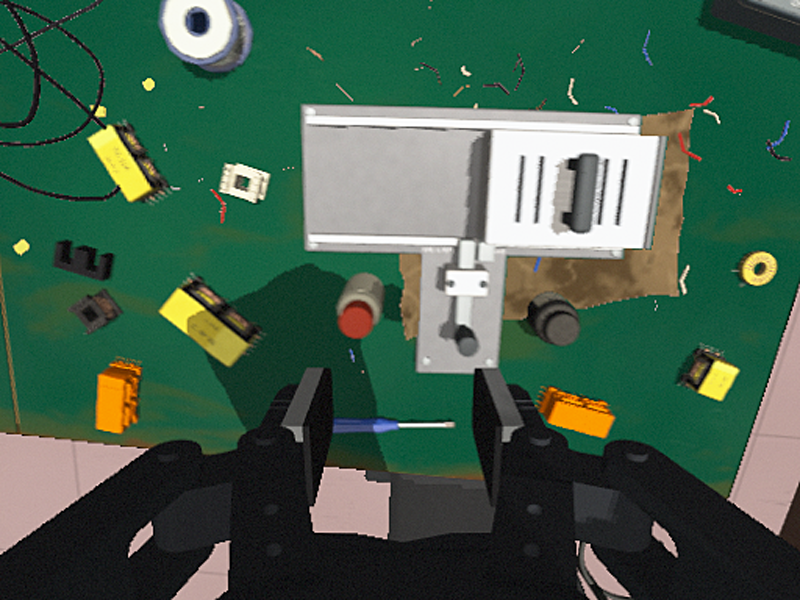

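```bash
cat > m.py <<'E'
import json
from h import *
def C(n): return {k:np.array(v) if k!='k1' else v for k,v in json.load(open(n+'.json')).items()}
def B(n,p,z,s=1.5625): return onplane(C(n),np.array(p,float)/s,z)
E
python3 - <<'E'
from m import *
im=cv2.imread('pics/w1.png')[:,:,::-1]
crop(im,40,60,140,150,7,'pics/c1.png');crop(im,190,60,430,240,3.3,'pics/c2.png')
np.set_printoptions(precision=4,suppress=True)
print(B('w1',[(302,105),(304,250),(417,372),(498,372)],.012))
print('knob',B('w1',[(467,341)],.072))
print('handle',B('w1',[(588,153),(580,232)],.096))
print('T',B('w1',[(88,135),(118,122),(160,188),(127,202)],.029))
E
```

```text
[[0.6286 0.2415 0.012 ]
 [0.5183 0.234  0.012 ]
 [0.4216 0.1313 0.012 ]
 [0.4289 0.0615 0.012 ]]
knob [[0.4761 0.1027 0.072 ]]
handle [[0.6135 0.05   0.096 ]
 [0.5652 0.0454 0.096 ]]
T [[0.5919 0.3961 0.029 ]
 [0.6031 0.373  0.029 ]
 [0.5581 0.3424 0.029 ]
 [0.5451 0.3682 0.029 ]]
```

View pics/c1.png

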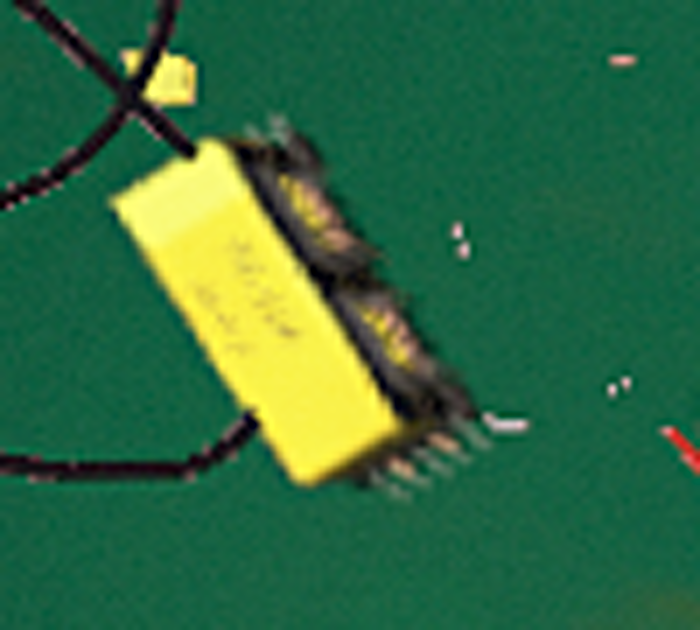

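View pics/c2.png

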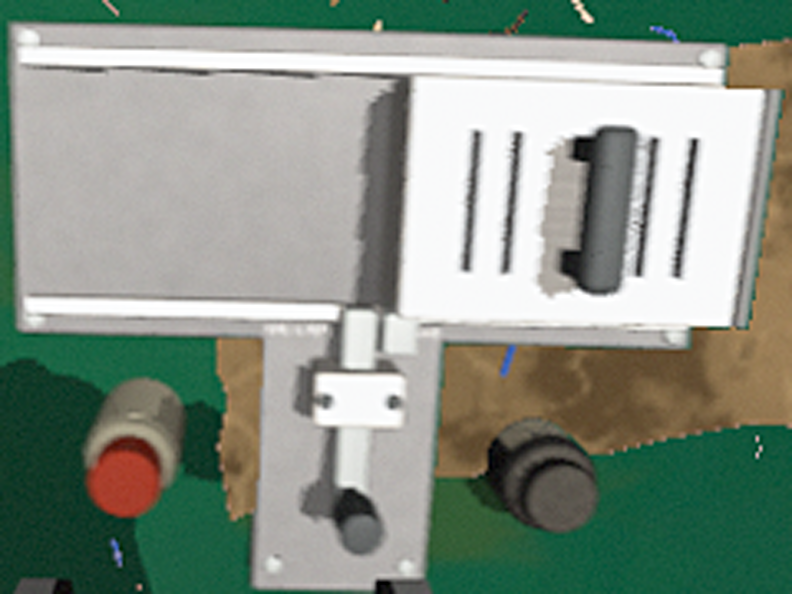

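```bash
python3 - <<'E'
from m import *
from scipy.optimize import least_squares
np.set_printoptions(precision=4,suppress=True)
c=C('w1')
U=lambda p:np.array(p)/3.3+[190,60]
px=[U(p) for p in((10,23),(18,331),(727,45),(690,346),(252,587),(426,590))]
P=np.array([onplane(c,[p],.012)[0] for p in px])
H=np.array([onplane(c,[U(p)],.096)[0] for p in((617,128),(598,292))])
print(P,H)
S=lambda t:np.array([(.056,.129),(-.056,.129),(.056,-.129),(-.056,-.129),(-.16,t+.035),(-.16,t-.035)])
def r(v):
    cs,sn=np.cos(v[2]),np.sin(v[2]);R=np.array([[cs,-sn],[sn,cs]])
    return ((S(v[3])@R.T+v[:2])-P[:,:2]).ravel()
f=least_squares(r,[.57,.1,.1,0]);v=f.x;print(v,r(v).reshape(-1,2))
cs,sn=np.cos(v[2]),np.sin(v[2]);R=np.array([[cs,-sn],[sn,cs]])
print('handle st',(H[:,:2]-v[:2])@R,'knob st',(onplane(c,[U((361,533))],.072)[:,:2]-v[:2])@R, onplane(c,[U((361,533))],.072))
V=lambda p:np.array(p)/7+[40,60]
T=np.array([onplane(c,[V(p)],.028)[0] for p in((112,203),(215,140),(405,428),(303,487))]);print(T,T.mean(0))
d=(T[0]+T[1]-T[2]-T[3]);print(np.linalg.norm(d)/2,np.degrees(np.arctan2(d[1],d[0])))
e=(T[0]+T[3]-T[1]-T[2]);print(np.linalg.norm(e)/2,np.degrees(np.arctan2(e[1],e[0])))
E
```

```text
[[ 0.6288  0.2418  0.012 ]
 [ 0.518   0.2329  0.012 ]
 [ 0.6491 -0.0145  0.012 ]
 [ 0.5394 -0.025   0.012 ]
 [ 0.4219  0.1321  0.012 ]
 [ 0.4279  0.0609  0.012 ]] [[0.6128 0.0492 0.096 ]
 [0.5652 0.0454 0.096 ]]
[0.584  0.1088 0.0819 0.0007] [[ 0.0005  0.0001]
 [-0.0004 -0.0001]
 [ 0.0013 -0.0006]
 [-0.0006  0.0006]
 [-0.0002 -0.0007]
 [-0.0006  0.0007]]
handle st [[ 0.0238 -0.0618]
 [-0.0239 -0.0616]] knob st [[-0.112   0.0019]] [[0.4722 0.1015 0.072 ]]
[[0.5889 0.3972 0.028 ]
 [0.6005 0.3792 0.028 ]
 [0.5565 0.3484 0.028 ]
 [0.5449 0.3663 0.028 ]] [0.5727 0.3728 0.028 ]
0.05378003312625281 35.059513360305026
0.021402212676293306 122.90119341797083
```

```bash
cat > d.py <<'E'
# usage: d.py x y z yaw : shift/turn in tool axes from the measured pose
import sys
from h import *
o=monitor.observe();t=[float(a) for a in sys.argv[1:]]
R=Ro.from_euler('xyz',o['tool_rot']);q=Ro.from_euler('xyz',[-np.pi/2,0,t[3]])
print(o['clock'].round(2),o['position'].round(4),o['tool_rot'].round(4),'F',o['force'].round(1),'shift',(R.inv().apply(np.array(t[:3])-o['position'])*1000).round(1),'turn',(R.inv()*q).as_rotvec().round(4))
E
python3 d.py .4722 .1017 .13 -1.489
```

```text
Traceback (most recent call last):
  File "d.py", line 6, in <module>
    print(o['clock'].round(2),o['position'].round(4),o['tool_rot'].round(4),'F',o['force'].round(1),'shift',(R.inv().apply(np.array(t[:3])-o['position'])*1000).round(1),'turn',(R.inv()*q).as_rotvec().round(4))
          ^^^^^^^^^^^^^^^^
AttributeError: 'float' object has no attribute 'round'
```

```bash
sed -i "s/o\['clock'\].round(2)/round(o['clock'],2)/" d.py
python3 d.py .4722 .1017 .13 -1.489
```

```text
1.87 [0.5307 0.1589 0.2507] [-1.5708  0.0031 -1.4643] F [-3.2  5.4 -1.8] shift [ 51.  120.5 -64.3] turn [ 0.      0.0247 -0.0031]
```

>>> send_rows:
  series: "0 0.01 0 20 40 -30 0.5;0 0.018 0 35 80 -50 0.5;0 0.018 0 43 110 -62 0.5;0 0.018 0 43 121 -63 0.5;0 0.018 0 43 121 -63 0.5;0 0.018 0 43 121 -63 0.5;0 0.018 0 43 121 -63 0.5"

```text
clock: 2.45
position: [0.4737, 0.1024, 0.1312]
tool_rot: [-1.569, 0.001, -1.489]
force: [-0.6, 0.7, 0.5]
grip_width: 0.0429
```

```bash
python3 d.py .4722 .1017 .060 -1.489; python3 look.py w2;python3 d.py .4722 .1017 .060 -1.489
```

```text
2.45 [0.4737 0.1024 0.1312] [-1.5690e+00  6.0000e-04 -1.4888e+00] F [-0.6  0.7  0.5] shift [ 0.7 71.2 -1.7] turn [-0.0018  0.0002 -0.0006]
{'clock': np.float64(2.45), 'position': array([0.4737, 0.1024, 0.1312]), 'tool_rot': array([-1.5690e+00,  6.0000e-04, -1.4888e+00]), 'force': array([-0.567 ,  0.7161,  0.5018]), 'grip_width': np.float64(0.0429)}
2.5 [0.4738 0.1025 0.1313] [-1.5684e+00  7.0000e-04 -1.4887e+00] F [0.4 0.5 0.5] shift [ 0.7 71.3 -1.9] turn [-0.0024  0.0003 -0.0007]
```

View pics/w2_b.png

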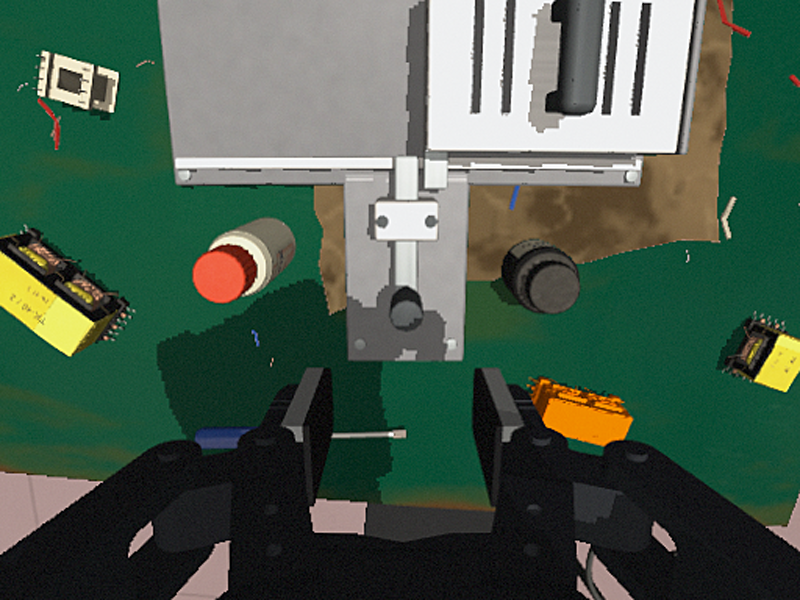

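```bash
python3 - <<'E'
from m import *
print(B('w2',[(407,314)],.072), B('w2',[(247,277)],.087))
E
```

```text
[[0.47266514 0.09972256 0.072     ]] [[0.48817442 0.16972204 0.087     ]]
```

>>> send_rows:
  series: "0 0 0 0.5 25 -1 0.5;0 0 0 0.5 50 -1 0.5;0 0 0 0.5 65 -1 0.5;0 0 0 0.5 71 -1 0.5;0 0 0 0.5 71 -1 0.5;0 0 0 0.5 71 -1 0.1;0 0 0 0.5 71 -1 0.1;0 0 0 0.5 71 -1 0.1;0 0 0 0.5 71 -1 0.1;0 0 0 0.5 71 -1 0.1;0 0 0 0.5 71 -1 0.1;0 0 0 0.5 71 -1 0.1"
  force: 40

```text
clock: 3.5
position: [0.4716, 0.1011, 0.0591]
tool_rot: [-1.571, 0.0, -1.489]
force: [-0.1, -0.6, -0.7]
grip_width: 0.0086
```

```bash
python3 look.py w3; python3 -c "
from h import *
for n in('side','scene'):
    im=cams.grab_frame(n)
    if n=='side': crop(im,200,120,300,220,6,'pics/s3.png')
"
```

```text
{'clock': np.float64(3.5), 'position': array([0.4716, 0.1011, 0.0591]), 'tool_rot': array([-1.5705e+00,  1.0000e-04, -1.4892e+00]), 'force': array([-0.1295, -0.6418, -0.7253]), 'grip_width': np.float64(0.0086)}
```

View pics/w3_b.png

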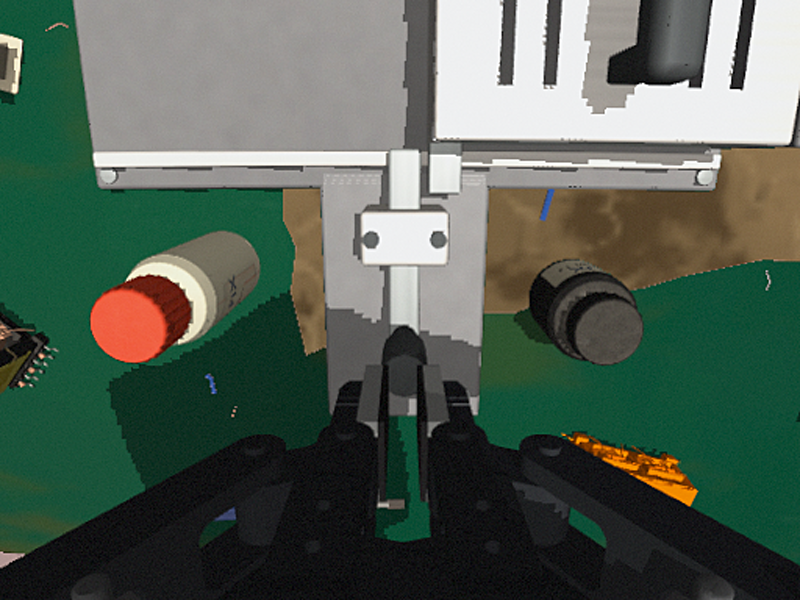

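View pics/s3.png

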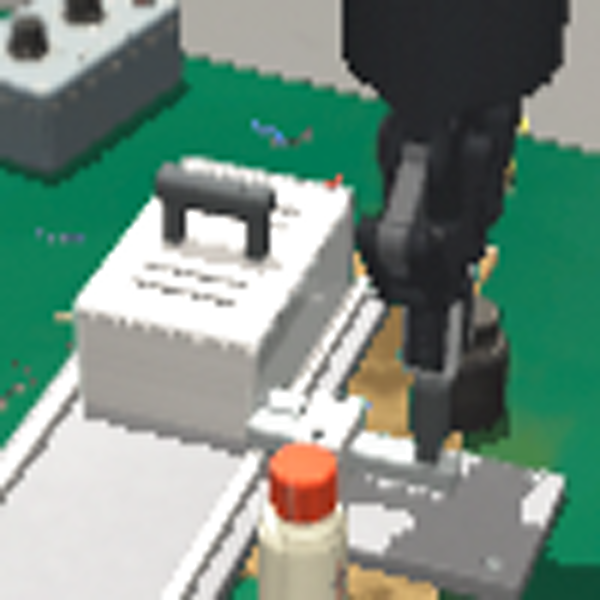

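```bash
python3 - <<'E'
from m import *
im=cv2.imread('pics/w3.png')[:,:,::-1]
crop(im,200,190,320,280,6.5,'pics/c3.png')
print(B('w3',[(405,370),(405,347),(405,328)],.072),B('w3',[(405,328)],.046))
c=C('w3'); o=[.4716,.1011,.0591]
zx=np.array([np.cos(.0816),np.sin(.0816),0])
for d in(-.011,0,.011):
  for z in (.05,.068): print(d,z,proj(c,np.array([o[0],o[1],z])+zx*d)*1.5625)
E
```

```text
[[0.47391422 0.09997884 0.072     ]
 [0.48192937 0.10065413 0.072     ]
 [0.48838319 0.10119774 0.072     ]] [[0.47940182 0.10030078 0.046     ]]
-0.011 0.05 [[401.12388913 378.56460117]]
-0.011 0.068 [[401.02273343 400.83225601]]
0 0.05 [[401.13163279 351.27870758]]
0 0.068 [[401.02919212 371.22590768]]
0.011 0.05 [[401.13984154 323.05029164]]
0.011 0.068 [[401.03616671 340.47356386]]
```

View pics/c3.png

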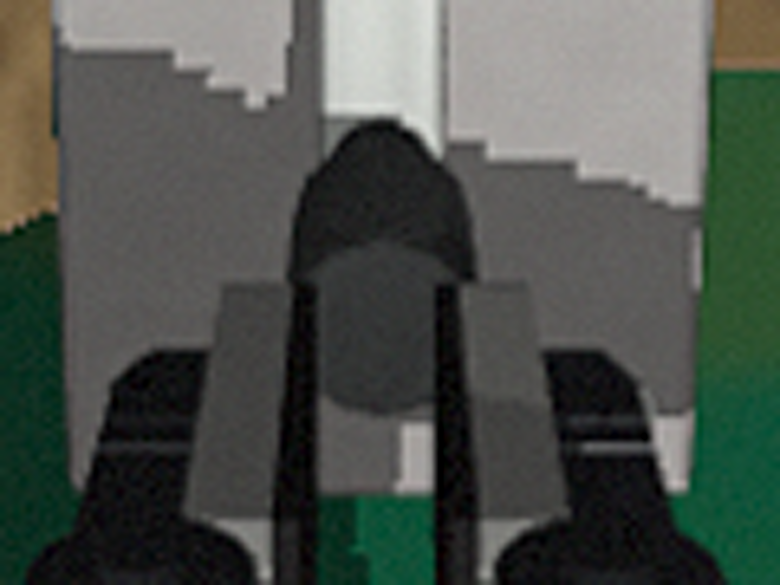

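>>> send_rows:
  series: "0 0 0 0 0 0 0;0 0 0 0 0 0 0;0 0 0 0 0 0 0;0 0 0 0 0 0 0;0 0 0 0 0 0 0"
  force: 40

```text
clock: 4.07
position: [0.4715, 0.1011, 0.0589]
tool_rot: [-1.571, 0.0, -1.489]
force: [-0.0, 0.0, -0.6]
grip_width: -0.0006
```

```bash
python3 look.py w4; python3 -c "
from m import *
im=cv2.imread('pics/w4.png')[:,:,::-1]
crop(im,200,190,320,280,6.5,'pics/c4.png')
im=cams.grab_frame('scene');crop(im,230,170,330,260,6.5,'pics/s4.png')
"
```

```text
{'clock': np.float64(4.0667), 'position': array([0.4715, 0.1011, 0.0589]), 'tool_rot': array([-1.5708,  0.    , -1.489 ]), 'force': array([-0.0198,  0.006 , -0.6405]), 'grip_width': np.float64(-0.0006)}
```

View pics/c4.png

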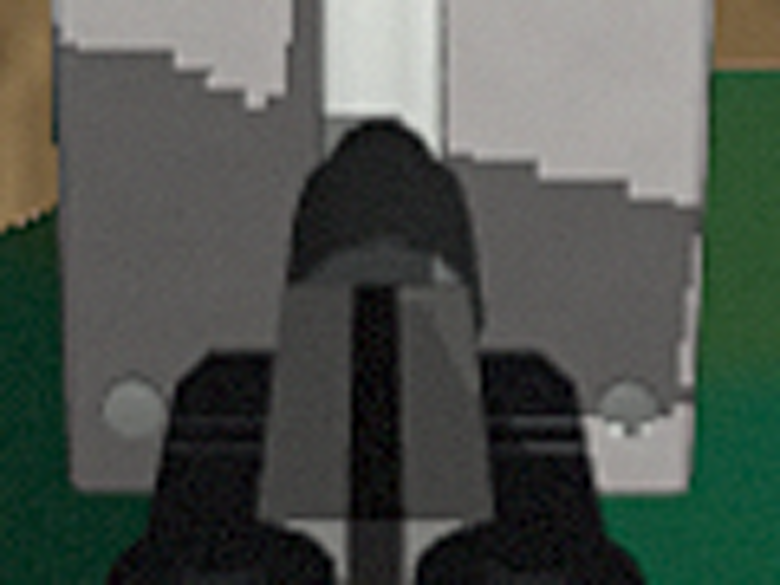

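View pics/s4.png

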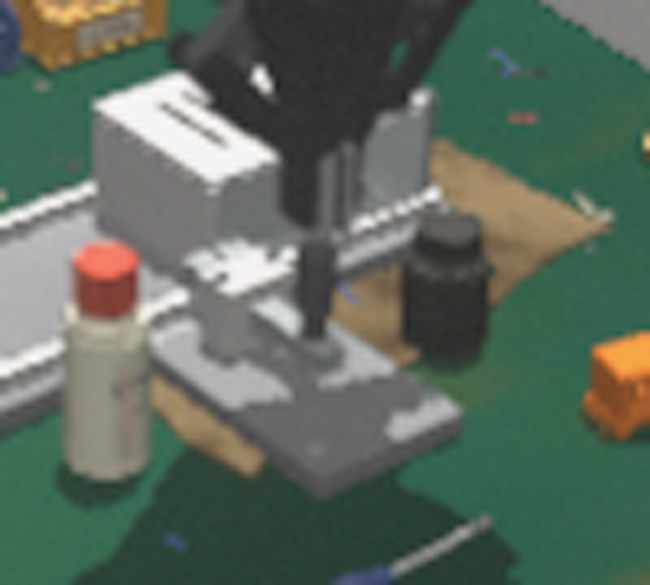

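```bash
python3 - <<'E'
from m import *
c=C('w4'); zx=np.array([np.cos(.0816),np.sin(.0816),0])
s=cams.get_calibration('scene');si=cams.get_calibration('side')
for z in (.034,.046,.05,.06,.07,.08,.09): 
    P=np.array([.4715,.1011,z])
    print(z,(proj(c,P+zx*.011)*1.5625).round(0),'scene crop',((proj(s,P)-[230,170])*6.5).round(0),'side',((proj(si,P)-[200,120])*6).round(0))
E
cp pics/w4_b.png pics/w4_v.png
```

```text
0.034 [[401. 310.]] scene crop [[316. 332.]] side [[430. 452.]]
0.046 [[401. 320.]] scene crop [[317. 305.]] side [[431. 427.]]
0.05 [[401. 323.]] scene crop [[317. 296.]] side [[432. 419.]]
0.06 [[401. 333.]] scene crop [[318. 273.]] side [[433. 398.]]
0.07 [[401. 343.]] scene crop [[319. 250.]] side [[434. 377.]]
0.08 [[401. 354.]] scene crop [[320. 227.]] side [[435. 356.]]
0.09 [[401. 368.]] scene crop [[321. 204.]] side [[436. 334.]]
```

View pics/w4_v.png

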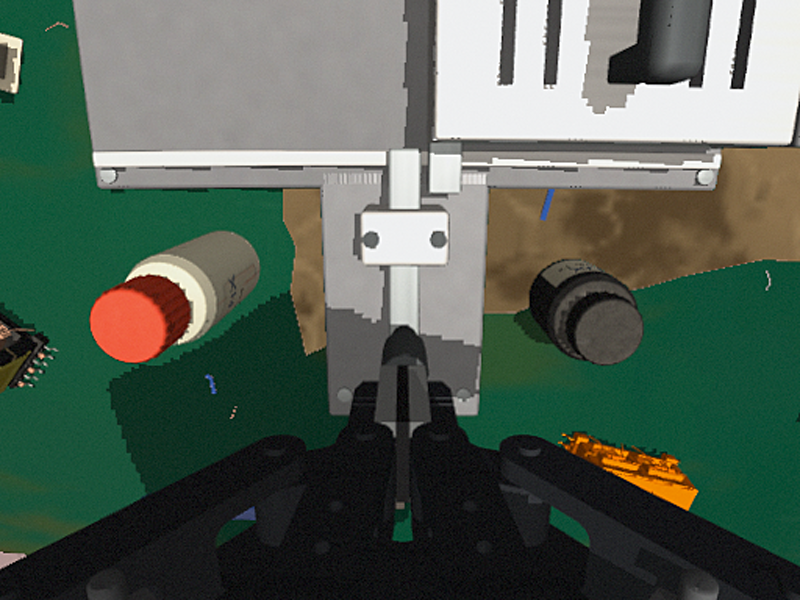

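>>> send_rows:
  series: "0 0 0 0 0 0 0.45;0 0 0 0 0 0 0.45;0 0 0 0 0 0 0.45;0 0 0 0 0 0 0.45;0 0 0 0 0 0 0.45;0 0 0 0 0 0 0.45;0 0 0 0 10 0 0.45;0 0 0 0 20 0 0.45;0 0 0 0 25 0 0.45;0 0 0 0 25 0 0.45;0 0 0 0 25 0 0.45"
  force: 40

```text
clock: 5.08
position: [0.471, 0.1011, 0.0333]
tool_rot: [-1.572, -0.0, -1.489]
force: [-0.2, 0.3, 0.6]
grip_width: 0.0383
```

```bash
python3 look.py w5; python3 -c "
from m import *
im=cv2.imread('pics/w5.png')[:,:,::-1]
crop(im,160,170,360,310,4,'pics/c5.png')
im=cams.grab_frame('side');crop(im,200,120,320,220,6.5,'pics/s5.png')
"
```

```text
{'clock': np.float64(5.0833), 'position': array([0.471 , 0.1011, 0.0333]), 'tool_rot': array([-1.5721e+00, -2.0000e-04, -1.4888e+00]), 'force': array([-0.1722,  0.2992,  0.5992]), 'grip_width': np.float64(0.0383)}
```

View pics/c5.png

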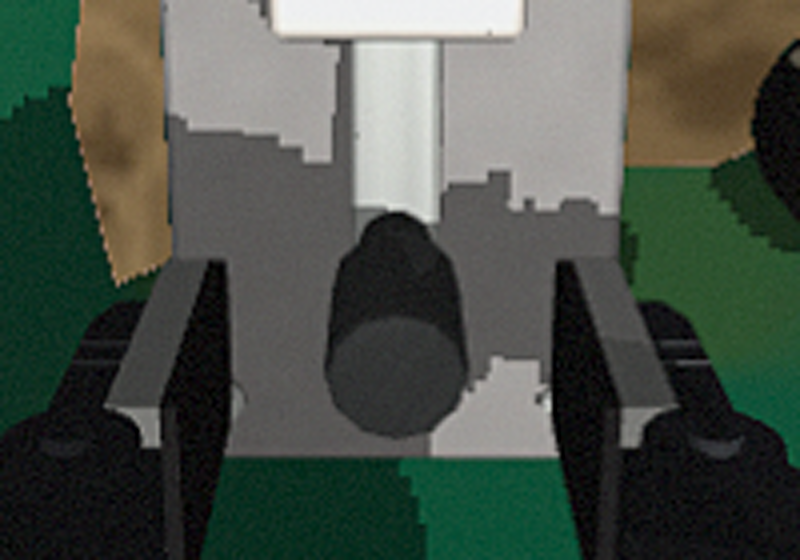

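View pics/s5.png

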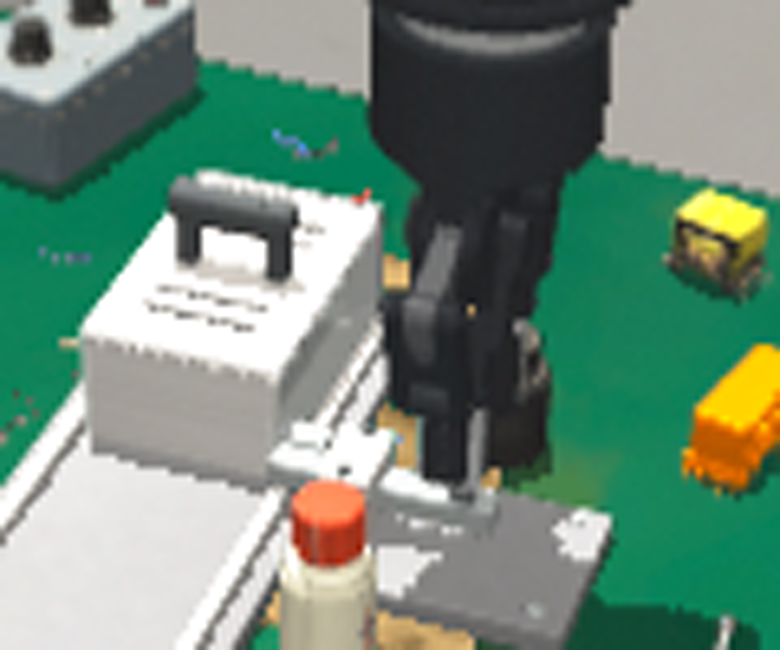

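>>> send_rows:
  series: "0 0 0 0.5 5 1 0.45;0 0 0 0.5 8 1 0.45;0 0 0 0.5 8 1 0.45;0 0 0 0.5 8 1 0.1;0 0 0 0.5 8 1 0.1;0 0 0 0.5 8 1 0.1;0 0 0 0.5 8 1 0.1;0 0 0 0.5 8 1 0.1;0 0 0 0.5 8 1 0.1"
  force: 40

```text
clock: 5.93
position: [0.4725, 0.1007, 0.026]
tool_rot: [-1.571, -0.0, -1.489]
force: [-1.3, -0.8, 3.5]
grip_width: 0.0148
```

>>> send_rows:
  series: "0 0 0 0 0 -4 0.1;0 0 0 0 0 -10 0.1;0 0 0 0 0 -16 0.1;0 0 0 0 0 -22 0.1;0 0 0 0 0 -28 0.1;0 0 0 0 0 -31 0.1;0 0 0 0 0 -33 0.1;0 0 0 0 0 -33 0.1;0 0 0 0 0 -33 0.1"
  force: 40

```text
clock: 6.68
position: [0.4409, 0.0982, 0.0261]
tool_rot: [-1.568, 0.001, -1.489]
force: [10.5, -1.7, -6.0]
grip_width: 0.0143
```

```bash
python3 look.py w6
```

```text
{'clock': np.float64(6.6833), 'position': array([0.4409, 0.0982, 0.0261]), 'tool_rot': array([-1.5682e+00,  6.0000e-04, -1.4892e+00]), 'force': array([10.5045, -1.671 , -5.957 ]), 'grip_width': np.float64(0.0143)}
```

View pics/w6_b.png

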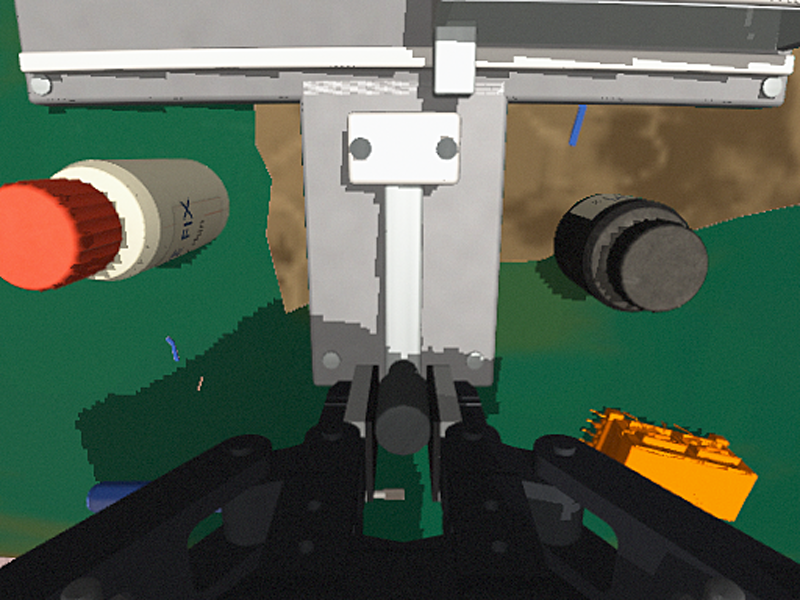

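>>> send_rows:
  series: "0 0 0 0 0 0 0.45;0 0 0 0 0 0 0.45;0 0 0 0 0 0 0.45;0 0 0 0 -20 0 0.45;0 0 0 0 -50 0 0.45;0 0 0 0 -74 0 0.45;0 0 0 0 -80 0 0.45;0 0 0 15 -80 35 0.45;0 0 0 31 -80 70 0.45;0 0 0 48 -80 110 0.45;0 0 0 60 -80 138 0.45;0 0 0 62 -80 143 0.45;0 0 0 62 -80 143 0.45;0 0 0 62 -80 143 0.45;0 0 0 62 -80 143 0.45"

```text
clock: 7.98
position: [0.5859, 0.0485, 0.1056]
tool_rot: [-1.572, 0.0, -1.488]
force: [-0.5, 0.2, -0.2]
grip_width: 0.0385
```

```bash
python3 look.py w7; python3 d.py .589 .0473 .050 -1.489
```

```text
{'clock': np.float64(7.9833), 'position': array([0.5859, 0.0485, 0.1056]), 'tool_rot': array([-1.5720e+00,  2.0000e-04, -1.4881e+00]), 'force': array([-0.4755,  0.203 , -0.2386]), 'grip_width': np.float64(0.0385)}
8.03 [0.5861 0.0485 0.1058] [-1.5716e+00  1.0000e-04 -1.4880e+00] F [ 0.2  0.3 -0.5] shift [ 1.5 55.8  2.8] turn [ 0.0008  0.001  -0.0001]
```

View pics/w7_b.png

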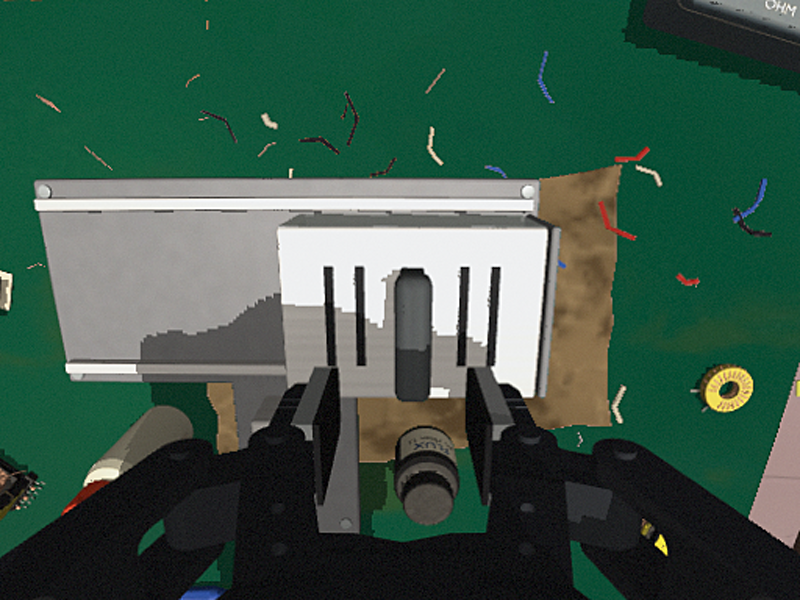

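```bash
python3 - <<'E'
from m import *
H=B('w7',[(415,272),(413,400)],.096);print(H,H.mean(0))
E
```

```text
[[0.61613564 0.04608565 0.096     ]
 [0.56618609 0.04231116 0.096     ]] [0.59116087 0.0441984  0.096     ]
```

>>> send_rows:
  series: "0 0 0 3 15 4 0.45;0 0 0 3 35 4 0.45;0 0 0 3 50 4 0.45;0 0 0 3 55 4 0.45;0 0 0 3 55 4 0.45;0 0 0 3 55 4 0.1;0 0 0 3 55 4 0.1;0 0 0 3 55 4 0.1;0 0 0 3 55 4 0.1;0 0 0 3 55 4 0.1;0 0 0 3 55 4 0.1;0 0 0 3 55 4 0.1"
  force: 40

```text
clock: 9.03
position: [0.5919, 0.0455, 0.0521]
tool_rot: [-1.569, 0.0, -1.489]
force: [-2.6, 0.3, 8.2]
grip_width: 0.0132
```

```bash
python3 look.py w8;python3 -c "
from h import *
im=cams.grab_frame('side');crop(im,180,100,300,200,6.5,'pics/s8.png')"
```

```text
{'clock': np.float64(9.0333), 'position': array([0.5919, 0.0455, 0.0521]), 'tool_rot': array([-1.5694e+00,  2.0000e-04, -1.4891e+00]), 'force': array([-2.6077,  0.2853,  8.1817]), 'grip_width': np.float64(0.0132)}
```

View pics/s8.png

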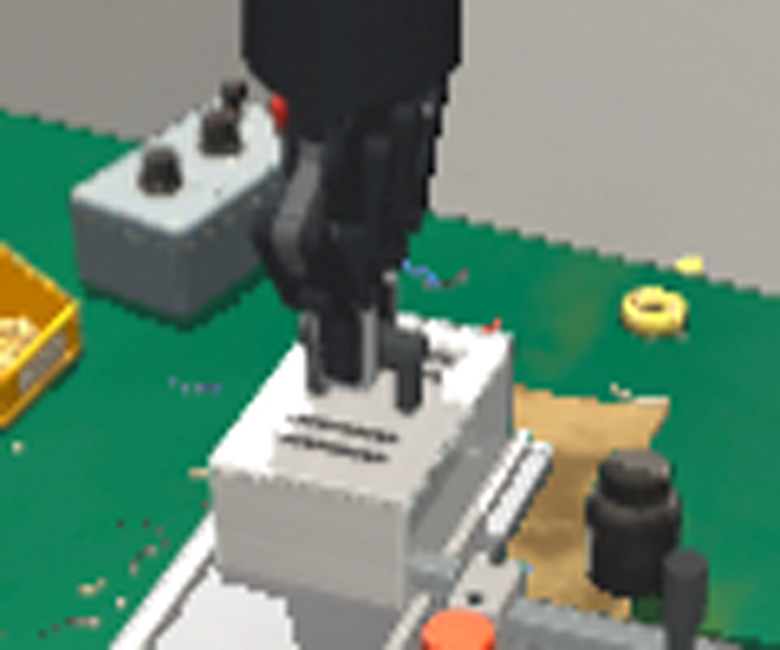

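>>> send_rows:
  series: "0 0 0 -3 -1 0 0.1;0 0 0 -10 -1 0 0.1;0 0 0 -20 -1 0 0.1;0 0 0 -30 -1 0 0.1;0 0 0 -40 -1 0 0.1;0 0 0 -50 -1 0 0.1;0 0 0 -60 -1 0 0.1;0 0 0 -70 -1 0 0.1;0 0 0 -80 -1 0 0.1;0 0 0 -90 -1 0 0.1;0 0 0 -98 -1 0 0.1;0 0 0 -105 -1 0 0.1;0 0 0 -109 -1 0 0.1;0 0 0 -112 -1 0 0.1;0 0 0 -112 -1 0 0.1;0 0 0 -112 -1 0 0.1"
  force: 40

```text
clock: 10.47
position: [0.5831, 0.1547, 0.0522]
tool_rot: [-1.57, -0.003, -1.491]
force: [6.7, -13.1, -4.2]
grip_width: 0.013
```

>>> send_rows:
  series: "0 0 0 0 0 0 0.5;0 0 0 0 0 0 0.5;0 0 0 0 0 0 0.5;0 0 0 0 -20 0 0.5;0 0 0 0 -45 0 0.5;0 0 0 0 -65 0 0.5;0 -0.1 0 -30 -72 2 0.5;0 -0.2 0 -65 -72 4 0.5;0 -0.3 0 -105 -72 6 0.5;0 -0.4 0 -145 -72 7 0.5;0 -0.48 0 -180 -72 7 0.5;0 -0.52 0 -205 -72 7 0.5;0 -0.529 0 -216 -72 7 0.5;0 -0.529 0 -216 -72 7 0.5;0 -0.529 0 -216 -72 7 0.5;0 -0.529 0 -216 -72 7 0.5"

```text
clock: 11.8
position: [0.5721, 0.3712, 0.1239]
tool_rot: [-1.571, -0.001, -0.962]
force: [0.5, -1.2, 0.5]
grip_width: 0.0429
```

```bash
python3 look.py w9; python3 d.py .5727 .3728 -.019 -.96
```

```text
{'clock': np.float64(11.8), 'position': array([0.5721, 0.3712, 0.1239]), 'tool_rot': array([-1.5712e+00, -9.0000e-04, -9.6200e-01]), 'force': array([ 0.5029, -1.1783,  0.5231]), 'grip_width': np.float64(0.0429)}
11.85 [0.5722 0.3711 0.124 ] [-1.571e+00 -9.000e-04 -9.623e-01] F [-0.4  0.1  0.2] shift [ -1.3 143.    1.4] turn [ 0.0002 -0.0023  0.0008]
```

View pics/w9_b.png

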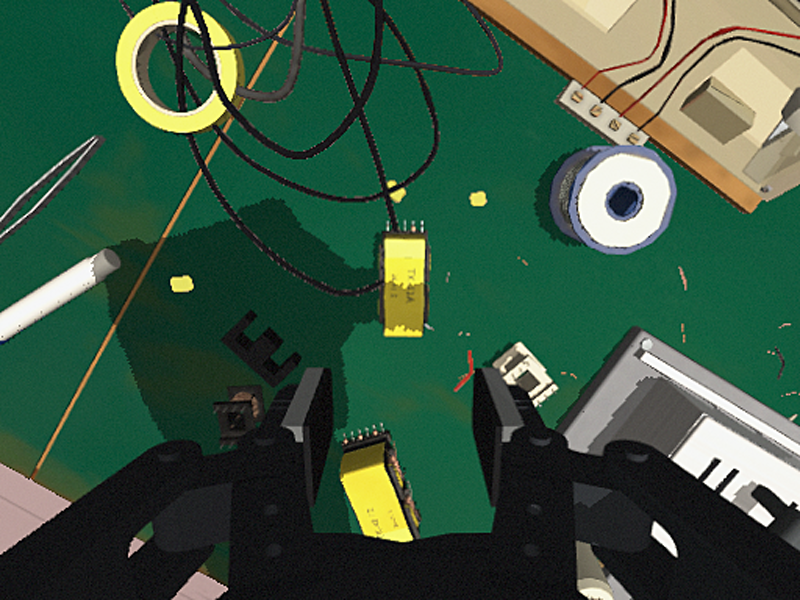

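```bash
python3 - <<'E'
from m import *
np.set_printoptions(precision=4,suppress=True)
im=cv2.imread('pics/w9.png')[:,:,::-1];crop(im,220,130,300,230,6,'pics/c9.png')
T=B('w9',[(383,233),(426,233),(422,336),(384,336)],.028);print(T,T.mean(0))
R=Ro.from_euler('z',-.9620).as_matrix(); o=np.array([.5721,.3712,0])
loc=lambda p,z:((B('w9',p,z)-o)@R*1000).round(0)   # x jaw, y = tool z
print(loc([(383,233),(426,233),(422,336),(384,336)],.028))
print('E',loc([(298,362),(270,387),(225,340)],.015),'pale',loc([(500,360),(520,405)],.03),'wound',loc([(262,390),(262,430)],.03),'big',loc([(388,430)],.038))
E
```

```text
[[0.5918 0.3969 0.028 ]
 [0.6045 0.3787 0.028 ]
 [0.5573 0.3475 0.028 ]
 [0.5454 0.3646 0.028 ]] [0.5747 0.3719 0.028 ]
[[-10.  31.  28.]
 [ 12.  31.  28.]
 [ 11. -26.  28.]
 [-10. -26.  28.]]
E [[ -61.  -47.   15.]
 [ -79.  -63.   15.]
 [-103.  -33.   15.]] pale [[ 54. -39.  30.]
 [ 67. -67.  30.]] wound [[-79. -57.  30.]
 [-81. -83.  30.]] big [[ -8. -78.  38.]]
```

View pics/c9.png

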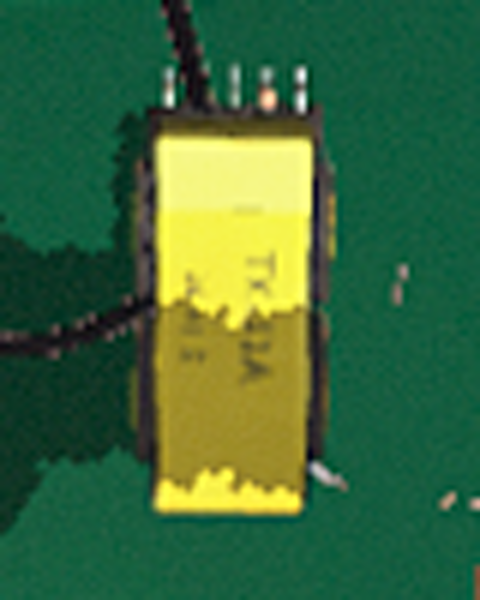

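>>> send_rows:
  series: "0 0 0 0.5 30 2 0.5;0 0 0 0.5 65 2 0.5;0 0 0 0.5 95 2 0.5;0 0 0 0.5 115 2 0.5;0 0 0 0.5 128 2 0.5;0 0 0 0.5 135 2 0.5;0 0 0 0.5 138 2 0.5;0 0 0 0.5 138 2 0.5"

```text
clock: 12.52
position: [0.574, 0.3733, -0.0136]
tool_rot: [-1.57, -0.0, -0.961]
force: [-0.1, -0.3, -0.0]
grip_width: 0.0429
```

```bash
python3 look.py w10;python3 -c "
from h import *
im=cams.grab_frame('side');crop(im,100,200,240,300,5.5,'pics/s10.png')"
```

```text
{'clock': np.float64(12.5167), 'position': array([ 0.574 ,  0.3733, -0.0136]), 'tool_rot': array([-1.5703e+00, -1.0000e-04, -9.6060e-01]), 'force': array([-0.082 , -0.2855, -0.0331]), 'grip_width': np.float64(0.0429)}
```

View pics/w10_b.png

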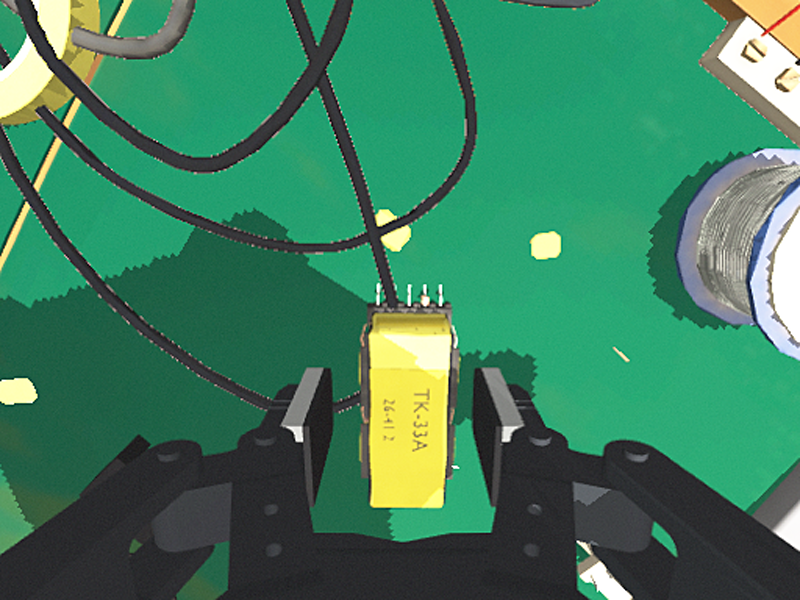

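View pics/s10.png

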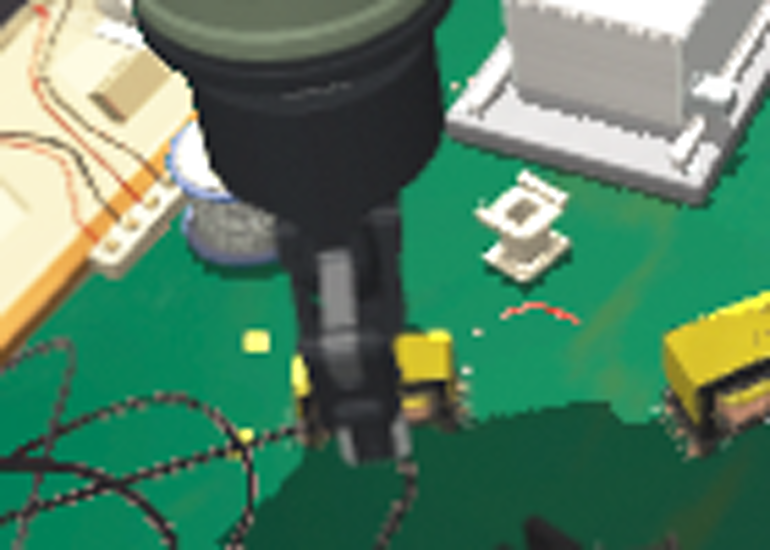

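```bash
python3 - <<'E'
from m import *
np.set_printoptions(precision=4,suppress=True)
T=B('w10',[(372,330),(449,330),(444,508),(370,508)],.028)
R=Ro.from_euler('z',-.9606).as_matrix(); o=np.array([.574,.3733,0]);print(((T-o)@R*1000).round(1))
E
```

```text
[[ -7.7  26.1  28. ]
 [ 12.3  26.1  28. ]
 [ 12.3 -28.8  28. ]
 [ -9.2 -28.9  28. ]]
```

>>> send_rows:
  series: "0 0 0 1.5 2 -1 0.5;0 0 0 1.5 2 -1 0.2;0 0 0 1.5 2 -1 0.2;0 0 0 1.5 2 -1 0.2;0 0 0 1.5 2 -1 0.2;0 0 0 1.5 2 -1 0.2;0 0 0 1.5 2 -1 0.2;0 0 0 1.5 2 -1 0.2"
  force: 40

```text
clock: 13.28
position: [0.574, 0.3716, -0.0154]
tool_rot: [-1.57, -0.0, -0.96]
force: [-0.2, -1.4, 7.4]
grip_width: 0.0243
```

>>> send_rows:
  series: "0 0 0 0 -15 0 0.2;0 0 0 0 -40 0 0.2;0 0 0 0 -70 0 0.2;0 0 0 0 -100 0 0.2;0 0 0 0 -125 0 0.2;0 0 0 0 -140 0 0.2;0 -0.1 0 26 -140 -16 0.2;0 -0.2 0 54 -140 -34 0.2;0 -0.3 0 82 -140 -51 0.2;0 -0.4 0 110 -140 -68 0.2;0 -0.5 0 138 -140 -86 0.2;0 -0.6 0 166 -140 -103 0.2;0 -0.7 0 194 -140 -121 0.2;0 -0.8 0 226 -140 -140 0.2;0 -0.9 0 260 -140 -160 0.2;0 -0.98 0 290 -140 -180 0.2;0 -1.042 0 325 -140 -202 0.2;0 -1.042 0 350 -140 -218 0.2;0 -1.042 0 359 -140 -224 0.2;0 -1.042 0 359 -140 -224 0.2"
  force: 40

```text
clock: 14.95
position: [0.5959, -0.0549, 0.1246]
tool_rot: [-1.572, -0.0, 0.077]
force: [-0.1, 0.0, -0.8]
grip_width: 0.0245
```

>>> send_rows:
  series: "0 0 0 0 0 0 0.2;0 0 0 0 0 0 0.2"

```text
clock: 15.12
position: [0.5961, -0.0493, 0.1245]
tool_rot: [-1.57, -0.001, 0.083]
force: [0.1, 0.5, -0.7]
grip_width: 0.0244
```

```bash
python3 look.py w11
```

```text
{'clock': np.float64(15.1167), 'position': array([ 0.5961, -0.0493,  0.1245]), 'tool_rot': array([-1.5703e+00, -6.0000e-04,  8.3400e-02]), 'force': array([ 0.0795,  0.4595, -0.742 ]), 'grip_width': np.float64(0.0244)}
```

View pics/w11_b.png

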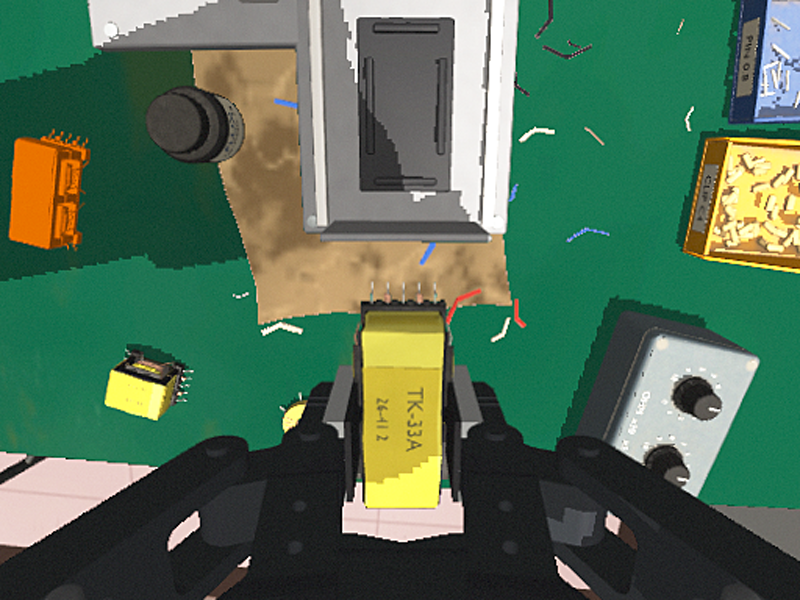

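```bash
python3 - <<'E'
from m import *
np.set_printoptions(precision=4,suppress=True)
im=cv2.imread('pics/w11.png')[:,:,::-1];crop(im,215,0,305,130,4.6,'pics/c11.png')
crop(im,215,175,305,335,3.7,'pics/c11b.png')
P=B('w11',[(357,17),(453,18),(452,190),(360,190)],.016);print(P,P.mean(0),np.linalg.norm(P[0]-P[1]),np.linalg.norm(P[0]-P[3]))
R=Ro.from_euler('z',.0834).as_matrix(); o=np.array([.5961,-.0493,.1245]);print(((P.mean(0)-o)@R))
for z in (.168,.164):
  T=B('w11',[(365,330),(442,330),(440,508),(363,508)],z);print(((T-o)@R*1000).round(1))
s=Ro.from_euler('z',.0819).as_matrix();print('nest st',(P.mean(0)-[.584,.1088,0])@s)
E
```

```text
[[0.562  0.0844 0.016 ]
 [0.609  0.0879 0.016 ]
 [0.6175 0.0052 0.016 ]
 [0.5689 0.0011 0.016 ]] [0.5893 0.0446 0.016 ] 0.047090102060738444 0.08364900139455338
[ 0.0011  0.0942 -0.1085]
[[ -9.9  26.9  43.5]
 [  9.8  27.   43.5]
 [ 10.5 -27.   43.5]
 [-11.6 -27.1  43.5]]
[[-10.2  25.5  39.5]
 [ 10.1  25.6  39.5]
 [ 10.9 -30.2  39.5]
 [-11.9 -30.2  39.5]]
nest st [ 0.0001 -0.0644  0.016 ]
```

View pics/c11.png

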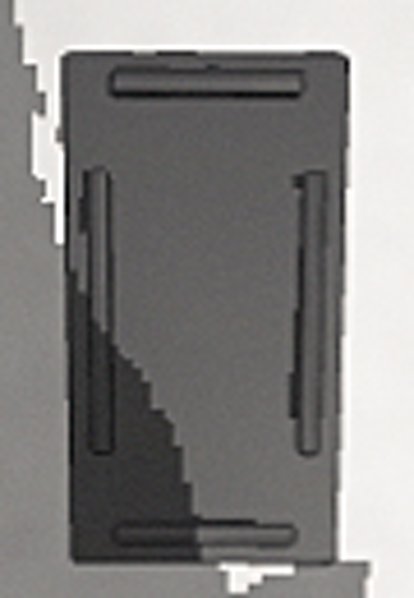

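View pics/c11b.png

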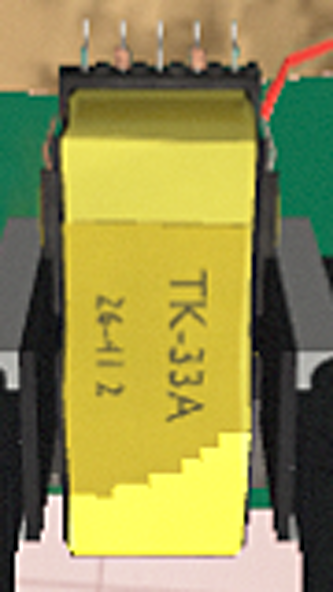

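```bash
python3 d.py .5896 .0446 .03 .0819
```

```text
15.17 [ 0.5961 -0.0492  0.1244] [-1.5704e+00 -5.0000e-04  8.3900e-02] F [-0.4 -0.  -0.3] shift [ 1.4 94.5 93.9] turn [-0.0004  0.002   0.0005]
```

>>> send_rows:
  series: "0 0 0 0 0 15 0.2;0 0 0 1 0 40 0.2;0 0 0 1 0 65 0.2;0 0 0 1.4 10 85 0.2;0 0 0 1.4 30 94 0.2;0 0 0 1.4 50 95 0.2;0 0 0 1.4 70 95 0.2;0 0 0 1.4 84 95 0.2;0 0 0 1.4 90 95 0.2;0 0 0 1.4 90 95 0.2;0 0 0 1.4 90 95 0.2;0 0 0 1.4 90 95 0.2"

```text
clock: 16.17
position: [0.5902, 0.0441, 0.0349]
tool_rot: [-1.571, -0.001, 0.082]
force: [-0.7, -0.2, -1.0]
grip_width: 0.024
```

```bash
python3 d.py .5896 .0446 .0015 .0819;python3 look.py w12;python3 d.py .5896 .0446 .0015 .0819
```

```text
16.17 [0.5902 0.0441 0.0349] [-1.5707e+00 -1.3000e-03  8.1900e-02] F [-0.7 -0.2 -1. ] shift [-0.6 33.4  0.5] turn [-0.0001  0.      0.0013]
{'clock': np.float64(16.1667), 'position': array([0.5902, 0.0441, 0.0349]), 'tool_rot': array([-1.5707e+00, -1.3000e-03,  8.1900e-02]), 'force': array([-0.6998, -0.218 , -1.0034]), 'grip_width': np.float64(0.024)}
16.22 [0.5902 0.0439 0.0349] [-1.5708e+00 -1.4000e-03  8.1800e-02] F [-1.1  1.  -1.3] shift [-0.6 33.4  0.7] turn [-0.     -0.0001  0.0014]
```

View pics/w12_b.png

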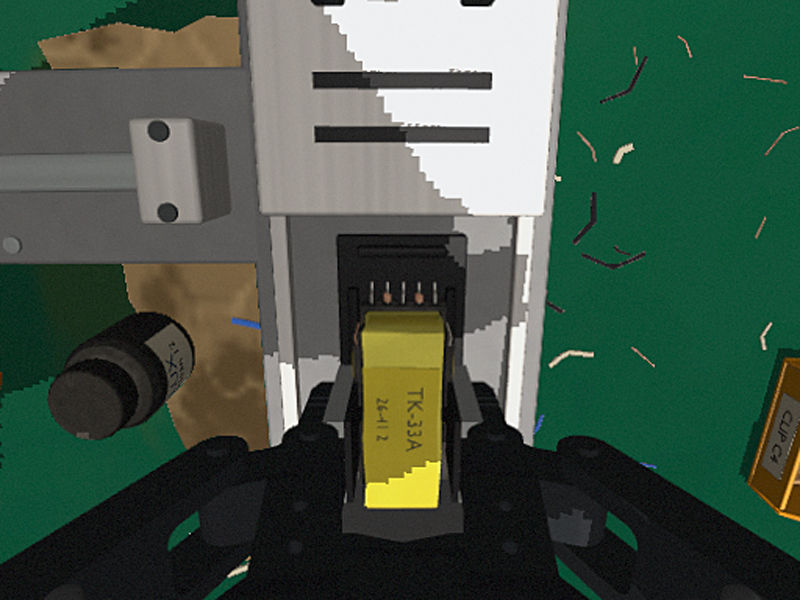

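```bash
python3 - <<'E'
from m import *
np.set_printoptions(precision=4,suppress=True)
R=Ro.from_euler('z',.0818).as_matrix(); o=np.array([.5902,.0440,.0349])
f=lambda p,z:((B('w12',p,z)-o)@R*1000).round(1)
print('pad front corners',f([(338,235),(467,235)],.016),'rims',f([(353,320),(450,320)],.021),'rim front',f([(360,250),(448,250)],.021))
print('tape',f([(364,330),(443,330),(440,508),(364,508)],.0783),'pins',f([(370,285),(436,285)],.06),'body',f([(357,315),(450,315)],.075))
E
```

```text
pad front corners [[-23.9  42.  -18.9]
 [ 23.3  42.1 -18.9]] rims [[-18.7  11.  -13.9]
 [ 17.4  11.  -13.9]] rim front [[-15.5  37.4 -13.9]
 [ 16.   37.4 -13.9]]
tape [[-10.1  27.   43.4]
 [ 10.1  27.1  43.4]
 [ 10.5 -27.   43.4]
 [-11.3 -27.   43.4]] pins [[-9.6 34.3 25.1]
 [ 9.3 34.3 25.1]] body [[-12.1  30.   40.1]
 [ 12.1  30.   40.1]]
```

>>> send_rows:
  series: "0 0 0 0 8 0 0.2;0 0 0 0 16 0 0.2;0 0 0 0 22 0 0.2;0 0 0 0 27 0 0.2;0 0 0 0 30 0 0.2;0 0 0 0 32 0 0.2;0 0 0 0 33 0 0.2;0 0 0 0 33 0 0.2;0 0 0 0 33 0 0.2"

```text
clock: 16.97
position: [0.5898, 0.0439, 0.0011]
tool_rot: [-1.571, -0.0, 0.082]
force: [-0.9, 0.8, -0.5]
grip_width: 0.0244
```

```bash
python3 look.py w13
```

```text
{'clock': np.float64(16.9667), 'position': array([0.5898, 0.0439, 0.0011]), 'tool_rot': array([-1.5707e+00, -3.0000e-04,  8.2000e-02]), 'force': array([-0.9319,  0.8405, -0.5214]), 'grip_width': np.float64(0.0244)}
```

View pics/w13_b.png

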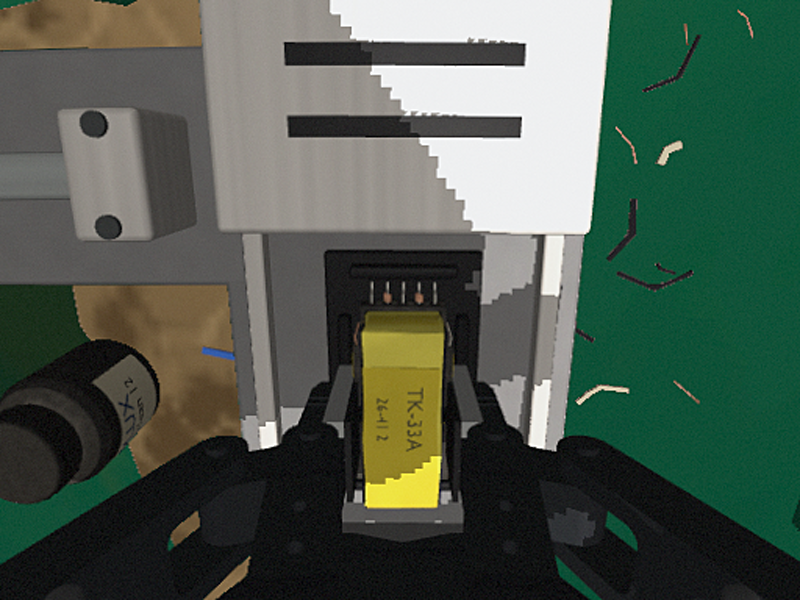

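>>> send_rows:
  series: "0 0 0 0 1 0 0.2;0 0 0 0 1 0 0.2;0 0 0 0 1.5 0 0.2;0 0 0 0 1.5 0 0.2"

```text
clock: 17.35
position: [0.5899, 0.0439, 0.0005]
tool_rot: [-1.571, -0.001, 0.082]
force: [-6.2, -2.2, 20.0]
grip_width: 0.024
```

>>> send_rows:
  series: "0 0 0 0 0.5 0 0.3;0 0 0 0 0.5 0 0.4;0 0 0 0 0.5 0 0.45;0 0 0 0 0.5 0 0.45;0 0 0 0 0.5 0 0.45;0 0 0 0 0 0 0.45;0 0 0 0 -20 0 0.45;0 0 0 0 -50 0 0.45;0 0 0 0 -80 -10 0.45;0 0 0 0 -110 -50 0.45;0 0 0 0 -125 -80 0.45;0 0 0 0 -125 -92 0.45;0 0 0 0 -125 -94 0.45;0 0 0 0 -125 -94 0.45;0 0 0 0 -125 -94 0.45"

```text
clock: 18.6
position: [0.5969, -0.0486, 0.1239]
tool_rot: [-1.57, 0.001, 0.083]
force: [-0.5, 0.3, -0.1]
grip_width: 0.0383
```

```bash
python3 look.py w14
```

```text
{'clock': np.float64(18.6), 'position': array([ 0.5969, -0.0486,  0.1239]), 'tool_rot': array([-1.57e+00,  7.00e-04,  8.29e-02]), 'force': array([-0.4895,  0.3438, -0.1078]), 'grip_width': np.float64(0.0383)}
```

View pics/w14_b.png

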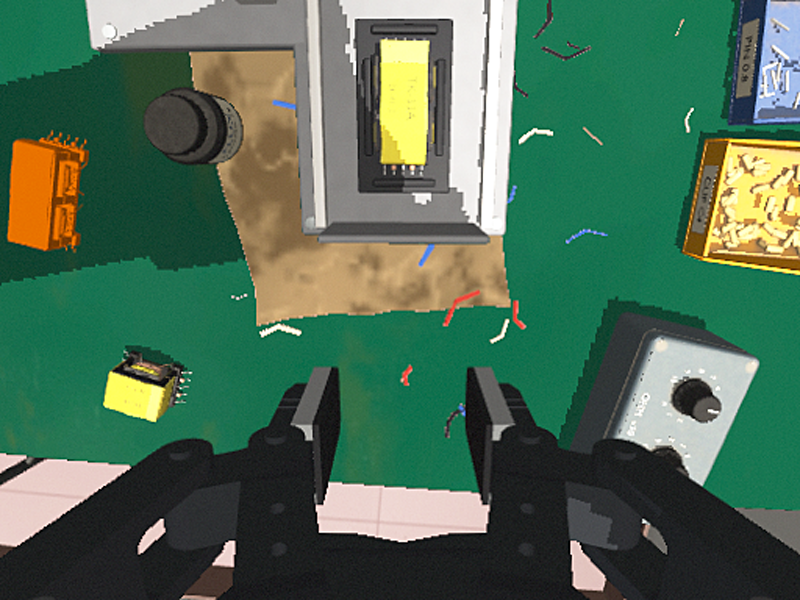

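```bash
python3 - <<'E'
from m import *
im=cv2.imread('pics/w14.png')[:,:,::-1];crop(im,215,0,305,130,4.6,'pics/c14.png')
im=cams.grab_frame('side');crop(im,160,100,300,240,4.2,'pics/s14.png')
E
```

```text
(no output)
```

View pics/c14.png

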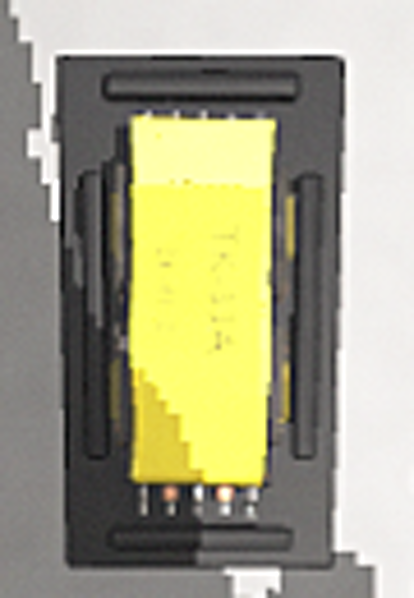

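View pics/s14.png

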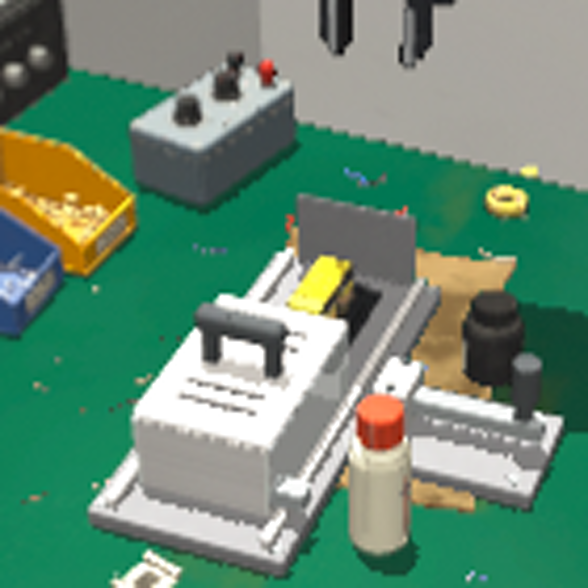

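>>> send_rows:
  series: "0 0.12 0 0 -5 10 0.45;0 0.24 0 0 -5 25 0.45;0 0.36 0 1 -5 40 0.45;0 0.48 0 1 -5 55 0.45;0 0.6 0 1 -5 70 0.45;0 0.72 0 1 -5 85 0.45;0 0.84 0 2 -5 100 0.45;0 0.96 0 2 -5 115 0.45;0 1.08 0 2 -5 130 0.45;0 1.2 0 2 -5 145 0.45;0 1.32 0 3 -5 160 0.45;0 1.42 0 3 -5 175 0.45;0 1.5 0 3 -5 190 0.45;0 1.55 0 3 -5 200 0.45;0 1.571 0 3 -5 204 0.45;0 1.571 0 3 -5 204 0.45;0 1.571 0 3 -5 204 0.45;0 1.571 0 3 -5 204 0.45"

```text
clock: 20.2
position: [0.5836, 0.153, 0.1292]
tool_rot: [-1.571, -0.0, -1.488]
force: [-0.3, 0.6, 0.2]
grip_width: 0.0379
```

```bash
python3 d.py .5831 .1547 .0515 -1.489; python3 look.py w15
```

```text
20.2 [0.5836 0.153  0.1292] [-1.5711e+00 -4.0000e-04 -1.4881e+00] F [-0.3  0.6  0.2] shift [-1.7 77.7 -0.3] turn [0.0003 0.0009 0.0004]
{'clock': np.float64(20.2), 'position': array([0.5836, 0.153 , 0.1292]), 'tool_rot': array([-1.5711e+00, -4.0000e-04, -1.4881e+00]), 'force': array([-0.264 ,  0.61  ,  0.1578]), 'grip_width': np.float64(0.0379)}
```

View pics/w15_b.png

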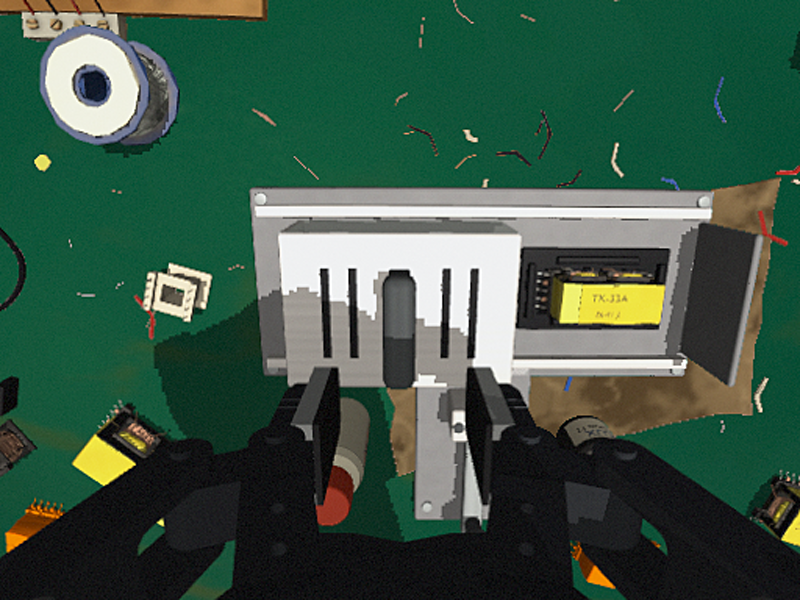

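>>> send_rows:
  series: "0 0 0 -1.5 25 0 0.45;0 0 0 -1.5 50 0 0.45;0 0 0 -1.5 68 0 0.45;0 0 0 -1.5 76 0 0.45;0 0 0 -1.5 77 0 0.45;0 0 0 -1.5 77 0 0.1;0 0 0 -1.5 77 0 0.1;0 0 0 -1.5 77 0 0.1;0 0 0 -1.5 77 0 0.1;0 0 0 -1.5 77 0 0.1;0 0 0 -1.5 77 0 0.1;0 0 0 -1.5 77 0 0.1"
  force: 40

```text
clock: 21.25
position: [0.5842, 0.1547, 0.0536]
tool_rot: [-1.569, -0.0, -1.49]
force: [-1.4, -5.6, 8.0]
grip_width: 0.0132
```

>>> send_rows:
  series: "0 0 0 3 0 0 0.1;0 0 0 10 0 0 0.1;0 0 0 20 0 0 0.1;0 0 0 30 0 0 0.1;0 0 0 40 0 0 0.1;0 0 0 50 0 0 0.1;0 0 0 60 0 0 0.1;0 0 0 70 0 0 0.1;0 0 0 80 0 0 0.1;0 0 0 90 0 0 0.1;0 0 0 98 0 0 0.1;0 0 0 104 0 0 0.1;0 0 0 108 0 0 0.1;0 0 0 111 0 0 0.1;0 0 0 112 0 0 0.1;0 0 0 112 0 0 0.1;0 0 0 112 0 0 0.1"
  force: 40

```text
clock: 22.67
position: [0.5929, 0.0449, 0.0536]
tool_rot: [-1.569, 0.001, -1.488]
force: [-5.0, 5.7, 9.2]
grip_width: 0.0131
```

>>> send_rows:
  series: "0 0 0 1 0 0 0.1;0 0 0 1.5 0 0 0.1;0 0 0 1.5 0 0 0.1"

```text
clock: 22.92
position: [0.5929, 0.0448, 0.0536]
tool_rot: [-1.569, 0.003, -1.487]
force: [-6.0, 11.5, 9.6]
grip_width: 0.0129
```

>>> send_rows:
  series: "0 0 0 -1 0 0 0.45;0 0 0 -1 0 0 0.45;0 0 0 -1 0 0 0.45;0 0 0 -1 0 0 0.45;0 0 0 -1 -20 0 0.45;0 0 0 -1 -45 0 0.45;0 0 0 -1 -65 0 0.45;0 0 0 -1 -70 0 0.45;0 0 0 -15 -70 -30 0.45;0 0 0 -32 -70 -70 0.45;0 0 0 -50 -70 -110 0.45;0 0 0 -62 -70 -138 0.45;0 0 0 -67 -70 -147 0.45;0 0 0 -67 -70 -147 0.45;0 0 0 -67 -70 -147 0.45;0 0 0 -67 -70 -147 0.45"

```text
clock: 24.25
position: [0.4418, 0.0966, 0.1224]
tool_rot: [-1.57, 0.0, -1.49]
force: [0.3, -0.1, 0.5]
grip_width: 0.0386
```

```bash
python3 d.py .4409 .0982 .027 -1.489; python3 look.py w16
```

```text
24.25 [0.4418 0.0966 0.1224] [-1.5701e+00  1.0000e-04 -1.4898e+00] F [ 0.3 -0.1  0.5] shift [-1.7 95.4 -0.9] turn [-0.0007 -0.0008 -0.0001]
{'clock': np.float64(24.25), 'position': array([0.4418, 0.0966, 0.1224]), 'tool_rot': array([-1.5701e+00,  1.0000e-04, -1.4898e+00]), 'force': array([ 0.3332, -0.1206,  0.4634]), 'grip_width': np.float64(0.0386)}
```

View pics/w16_b.png

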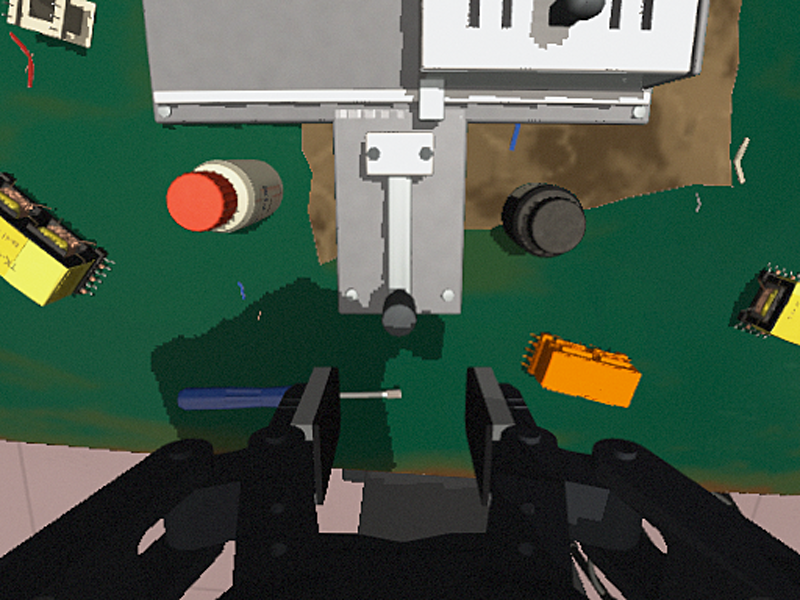

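Descend, grip the knob, push home (+32 mm along tool z).

>>> send_rows:
  series: "0 0 0 -1.5 25 -1 0.45;0 0 0 -1.5 55 -1 0.45;0 0 0 -1.5 80 -1 0.45;0 0 0 -1.5 92 -1 0.45;0 0 0 -1.5 95 -1 0.45;0 0 0 -1.5 95 -1 0.45;0 0 0 -1.5 95 -1 0.1;0 0 0 -1.5 95 -1 0.1;0 0 0 -1.5 95 -1 0.1;0 0 0 -1.5 95 -1 0.1;0 0 0 -1.5 95 -1 0.1;0 0 0 -1.5 95 -1 0.1"
  force: 40

```text
clock: 25.3
position: [0.4404, 0.0982, 0.0282]
tool_rot: [-1.569, 0.0, -1.489]
force: [0.4, -2.8, 8.6]
grip_width: 0.0145
```

>>> send_rows:
  series: "0 0 0 0 0 3 0.1;0 0 0 0 0 9 0.1;0 0 0 0 0 15 0.1;0 0 0 0 0 21 0.1;0 0 0 0 0 26 0.1;0 0 0 0 0 30 0.1;0 0 0 0 0 33 0.1;0 0 0 0 0 34 0.1;0 0 0 0 0 34 0.1;0 0 0 0 0 34 0.1"
  force: 40

```text
clock: 26.13
position: [0.4724, 0.1006, 0.0282]
tool_rot: [-1.572, -0.001, -1.489]
force: [-12.0, -2.9, 20.4]
grip_width: 0.0146
```

>>> send_rows:
  series: "0 0 0 0 0 33 0.45;0 0 0 0 0 0 0.45"

```text
clock: 26.3
position: [0.4897, 0.1051, 0.0304]
tool_rot: [-1.552, 0.005, -1.492]
force: [0.4, 0.7, 0.5]
grip_width: 0.0375
```

My first row wrongly carried a 33 mm forward shift. The fingers opened freely and no force shows, so I hold, then lift straight up and check.

>>> send_rows:
  series: "0 0 0 0 0 0 0.45;0 0 0 0 0 0 0.45;0 0 0 0 0 0 0.45;0 0 0 0 0 0 0.45"

```text
clock: 26.63
position: [0.4738, 0.1011, 0.0277]
tool_rot: [-1.57, 0.0, -1.489]
force: [0.3, -0.8, 0.1]
grip_width: 0.0381
```

```bash
python3 look.py w17
```

```text
{'clock': np.float64(26.6333), 'position': array([0.4738, 0.1011, 0.0277]), 'tool_rot': array([-1.5702e+00,  2.0000e-04, -1.4891e+00]), 'force': array([ 0.3358, -0.8111,  0.096 ]), 'grip_width': np.float64(0.0381)}
```

View pics/w17_b.png

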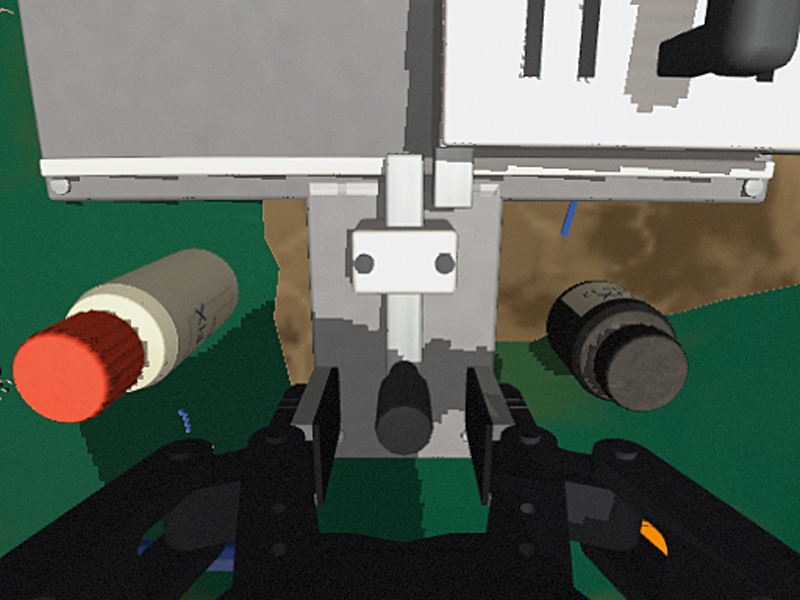

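>>> send_rows:
  series: "0 0 0 0 -20 0 0.45;0 0 0 0 -50 0 0.45;0 0 0 0 -85 0 0.45;0 0 0 0 -120 0 0.45;0 0 0 -10 -150 15 0.45;0 0 0 -25 -180 30 0.45;0 0 0 -40 -205 50 0.45;0 0 0 -49 -220 60 0.45;0 0 0 -49 -223 60 0.45;0 0 0 -49 -223 60 0.45;0 0 0 -49 -223 60 0.45;0 0 0 -49 -223 60 0.45"

```text
clock: 27.68
position: [0.5285, 0.1539, 0.2494]
tool_rot: [-1.572, -0.001, -1.49]
force: [-0.5, -0.2, -0.9]
grip_width: 0.0383
```

```bash
python3 look.py w18; python3 - <<'E'
from h import *
a=cams.grab_frame('side');cv2.imwrite('pics/side18.png',a[:,:,::-1]);crop(a,160,100,300,240,4.2,'pics/s18.png')
E
```

```text
{'clock': np.float64(27.6833), 'position': array([0.5285, 0.1539, 0.2494]), 'tool_rot': array([-1.5725e+00, -7.0000e-04, -1.4896e+00]), 'force': array([-0.4932, -0.1778, -0.8929]), 'grip_width': np.float64(0.0383)}
```

View pics/w18_b.png

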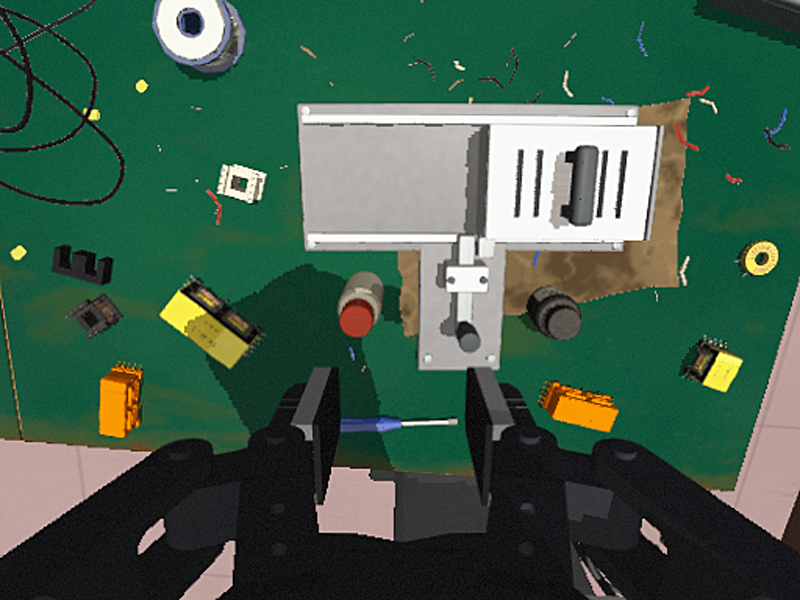

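View pics/s18.png

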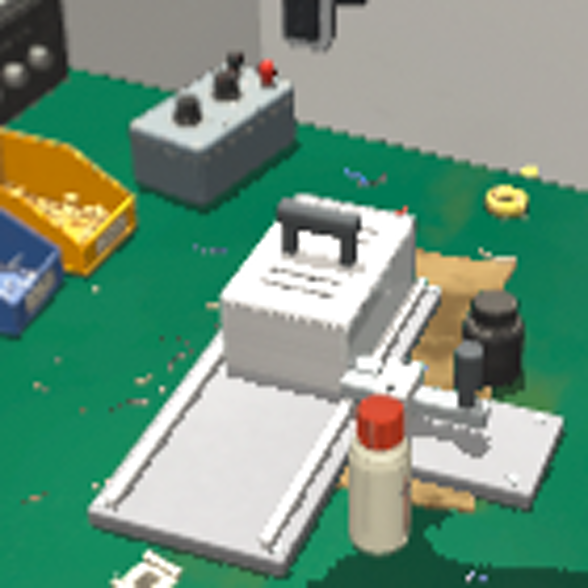

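```bash
python3 - <<'E'
from m import *
a=cv2.imread('pics/side0.png',0);b=cv2.imread('pics/side18.png',0)
d=(cv2.absdiff(cv2.GaussianBlur(a,(3,3),0),cv2.GaussianBlur(b,(3,3),0))>35).astype('uint8')
n,l,s,c=cv2.connectedComponentsWithStats(d)
print([tuple(s[i]) for i in range(1,n) if s[i,4]>6])
for nm,(x,y,w,h) in dict(guard=(210,145,55,45),knob=(262,178,20,30),jar=(268,165,22,28),bottle=(240,190,22,45)).items():
    r=cv2.matchTemplate(b[y-6:y+h+6,x-6:x+w+6],a[y:y+h,x:x+w],cv2.TM_CCOEFF_NORMED);print(nm,cv2.minMaxLoc(r)[1:4:2])
bot.job_done()
E
```

```text
[(np.int32(208), np.int32(0), np.int32(58), np.int32(111), np.int32(3815)), (np.int32(419), np.int32(0), np.int32(30), np.int32(43), np.int32(885)), (np.int32(506), np.int32(0), np.int32(6), np.int32(60), np.int32(265)), (np.int32(471), np.int32(61), np.int32(41), np.int32(101), np.int32(2199)), (np.int32(246), np.int32(195), np.int32(9), np.int32(5), np.int32(41)), (np.int32(259), np.int32(222), np.int32(6), np.int32(7), np.int32(18)), (np.int32(234), np.int32(230), np.int32(97), np.int32(53), np.int32(3328)), (np.int32(407), np.int32(239), np.int32(88), np.int32(58), np.int32(2307)), (np.int32(153), np.int32(260), np.int32(29), np.int32(12), np.int32(273)), (np.int32(166), np.int32(271), np.int32(5), np.int32(7), np.int32(21)), (np.int32(172), np.int32(270), np.int32(12), np.int32(12), np.int32(66)), (np.int32(172), np.int32(272), np.int32(5), np.int32(3), np.int32(11)), (np.int32(160), np.int32(274), np.int32(5), np.int32(3), np.int32(15)), (np.int32(156), np.int32(278), np.int32(13), np.int32(5), np.int32(45)), (np.int32(502), np.int32(294), np.int32(6), np.int32(3), np.int32(13))]
guard (0.9947583079338074, (6, 6))
knob (0.9920399785041809, (6, 6))
jar (0.9966781735420227, (6, 6))
bottle (0.9506262540817261, (6, 6))
the job is handed in; nothing more can be done
```

The job is done and handed in at about 28 s of the 72 s allowed. I slid the lock bar out about 32 mm and opened the guard 110 mm. I then laid the medium transformer in the nest and let go of it, shut the guard and pushed the bar home. The guard and the bar each ended against their stops.

**Last checks**
- **Part:** before the guard was shut, a picture showed the transformer flat inside the nest rim, lengthwise along it.
- **Guard, knob, jar and bottle:** in the side view they are at the same pixels as at the start. The bottle's match was a little weaker (0.95), because the arm's shadow falls there.
- **Other parts:** in the last wrist picture the large and small transformers and the loose parts look where they were. I compared these only by eye.
- **Robot:** it is clear of everything, with about 1 N or less on the wrist.

**What went wrong or disagreed**
- **Fingertip position:** in the pictures the fingertips stood about 25 mm behind the tool point, not 11 mm ahead of it as stated. My first grasp at the knob therefore closed just above it, without contact. I corrected the later heights for this.
- **Wrong move number:** when letting go of the knob I sent a wrong number, and the opening fingers moved about 17 mm forward and back. No contact force showed in the reading just after, and the bar was seen still home.

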